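# Weigh the red-capped sample from a crowded inclined rack

## Task

Weigh the red-capped sample: slide the draft shield's top cover back out of the way, draw the tube out of the crowded, leaning rack through the only gap beside it, without pushing or lifting its neighbours, and stand it gently upright in the middle of the balance pan. Then let go and slide the cover fully shut, leaving the other tubes and the things on the bench where they are.

Things in the scene. Friction and masses are not known exactly. Their poses are not given: they have to be found in the camera images.
- sample_mid (a point): middle of the red-capped sample tube, the only one with a red cap: a round, flat-bottomed plastic tube 95 mm long, 28 mm in diameter, with a ribbed screw cap 32 mm in diameter over its top 22 mm; about 60 g. This point is on its axis, 47.5 mm above its foot; its z axis runs along the tube from foot to cap. It starts in the middle row of the rack, in one of two places
- rack_mid (a point): fixed blue tube rack on a steel stand: 15 square cells 30 mm wide, 3 rows of 5, 42 mm centre to centre. It leans 30 degrees: caps lean to its front, -x of this frame, and tubes must be drawn out along their own axis. This point is the centre of the rack's floor, 50 mm above the table, at the foot of the middle cell; z is straight up, y along the rows; rows rise towards the back (+x)
- rack_web (a point): centre of the rack's upper web, whose 12 mm bars part the cells; on the middle cell's axis. Along the tubes, this web ends 49 mm and the cap tops are 95 mm above the rack's floor. Of 15 cells 11 are filled. Caps in adjoining cells are 10 mm apart, too close for a finger: fingers fit only where the cells on two opposite sides of a tube are empty, left and right or front and back. z runs up
- m1_mid (a point): middle of another tube in the middle row of the rack, white cap, same size and axes as the sample tube; stays where it is
- m2_mid (a point): middle of another tube in the middle row of the rack, blue cap, same size and axes as the sample tube; stays where it is
- f1_mid (a point): middle of another tube in the front row of the rack, white cap, same size and axes as the sample tube; stays where it is
- f2_mid (a point): middle of another tube in the front row of the rack, blue cap, same size and axes as the sample tube; stays where it is
- f3_mid (a point): middle of another tube in the front row of the rack, white cap, same size and axes as the sample tube; stays where it is
- f4_mid (a point): middle of another tube in the front row of the rack, grey cap, same size and axes as the sample tube; stays where it is
- b1_mid (a point): middle of another tube in the back row of the rack, blue cap, same size and axes as the sample tube; stays where it is
- b2_mid (a point): middle of another tube in the back row of the rack, white cap, same size and axes as the sample tube; stays where it is
- b3_mid (a point): middle of another tube in the back row of the rack, grey cap, same size and axes as the sample tube; stays where it is
- b4_mid (a point): middle of another tube in the back row of the rack, white cap, same size and axes as the sample tube; stays where it is
- pan (a point): centre of the top of the balance's round steel weighing pan, 90 mm in diameter, 50 mm above the table; it gives about 0.4 mm per newton, at most 4 mm. x points from the balance's front (control panel) to its rear tower, z up. The balance is fixed, white, 200 mm wide, and reaches 165 mm ahead of the pan and 205 mm behind it
- shield (a point): centre of the mouth of the glass draft shield round the pan, 164 mm above the table, at the panes' top edges; straight above the pan's centre, same axes. Inside, the shield is 164 mm along x and 168 mm along y; the tower behind it is 156 mm high
- cover (a joint): opening of the draft shield's sliding glass top cover, in m: 0 = fully shut, 0.16 = fully open, pushed back over the rear tower along the pan's x axis; it starts anywhere from shut to 0.09, slides with 1 to 2 N of friction and stays where it is left. The cover is 4 mm thick, its top 170 mm above the table, and when fully open it reaches 40 mm behind the tower
- knob (a point): middle of the black round knob on the front part of the cover: 22 mm in diameter, standing from 170 mm to 210 mm above the table, with a 32 mm flange round its lowest 4 mm; this point is 190 mm above the table. It moves with the cover; x points the way the cover opens. With the cover shut the knob is 62 mm ahead of the pan's centre
- duster: bystander: green spray can, 54 mm in diameter, 190 mm high, standing on the bench between rack and balance; origin at the centre of its underside
- weight: bystander: polished steel calibration weight, 36 mm in diameter, 58 mm high; origin at the centre of its underside
- wafer_box: bystander: pale round wafer container lying flat, 112 mm in diameter, 24 mm high; origin at the centre of its underside
There are look-alikes about, which are no part of the job. Leave any orange look-alike of the part that bears sample_mid alone.

How it is judged:
On the way, in this order (a step that is already met when the one before it is completed fails the run):
1. the red-capped tube is drawn right out of the rack (distance of sample_mid from where it was at the start of the episode above 0.1 m), for 0.1 s.
2. the red-capped tube stands upright in the middle of the pan, let go of (horizontal distance between sample_mid and pan below 0.022 m and angle between sample_mid's own z axis and vertical below 0.06 rad and z of sample_mid in the frame of pan between 0.0425 and 0.0525 m and contact force between the fingers and sample below 0.1 N), for 0.2 s.
At the end, for the whole second after the job is handed in: The red-capped tube stands upright (within 3.4 degrees) on the balance pan, at rest, its axis within 22 mm of the pan's centre, and the draft shield's cover is shut to within 6 mm; every other tube is within 10 mm and every bystander within 15 mm of where it was (horizontal distance between sample_mid and pan below 0.022 m and angle between sample_mid's own z axis and vertical below 0.06 rad and z of sample_mid in the frame of pan between 0.0425 and 0.0525 m and value of joint cover below 0.006 m and linear speed of sample below 0.02 m/s and distance of each of m1_mid, m2_mid, f1_mid, f2_mid, f3_mid, f4_mid, b1_mid, b2_mid, b3_mid, b4_mid from where it was at the start of the episode below 0.01 m and distance of each of duster, weight, wafer_box from where it was at the start of the episode below 0.015 m); the robot touches nothing.
It fails at once if the robot pushes against another tube in the rack with more than 10 N (contact force between any of the fingers, the arm and m1 above 10 N or contact force between any of the fingers, the arm and m2 above 10 N or contact force between any of the fingers, the arm and f1 above 10 N or contact force between any of the fingers, the arm and f2 above 10 N or contact force between any of the fingers, the arm and f3 above 10 N or contact force between any of the fingers, the arm and f4 above 10 N or contact force between any of the fingers, the arm and b1 above 10 N or contact force between any of the fingers, the arm and b2 above 10 N or contact force between any of the fingers, the arm and b3 above 10 N or contact force between any of the fingers, the arm and b4 above 10 N).
It fails at once if the red-capped tube is dropped: it moves faster than 0.35 m/s with no finger on it (linear speed of sample above 0.35 m/s and contact force between the fingers and sample below 0.05 N).
It fails at once if the red-capped tube is pressed on the balance with more than 25 N (contact force between sample and balance above 25 N).
It fails at once if another tube is moved more than 10 mm or lifted (distance of any of m1_mid, m2_mid, f1_mid, f2_mid, f3_mid, f4_mid, b1_mid, b2_mid, b3_mid, b4_mid from where it was at the start of the episode above 0.01 m).
It fails at once if a bystander is moved more than 15 mm or knocked over (distance of any of duster, weight, wafer_box from where it was at the start of the episode above 0.015 m or angle between any of duster, weight, wafer_box's own z axis and vertical above 0.4 rad).
It also fails if it takes over 67 s, if anything falls off the work surface, if the arm or the gripper's body presses on something with over 40 N, if the wrist force passes 120 N, or if a joint passes its speed limit or range.

## Robot

A 6-joint arm with a two-finger parallel gripper is mounted at the origin on the work surface. World frame = base frame: x ahead of the robot, y to its left, z up, the work surface at z = 0. Lengths are in m, angles in rad, forces in N, time in s.
With the tool pointing down it reaches from about 0.35 to 0.975 m from the base axis. Payload 4.9 kg.
Tool frame: the origin (TCP) lies on the centre line of the jaws, within the pads' length; the fingertips stand ctrl.nose_length ahead of it and the grasp point (between the pads) lies 2 mm behind it (ctrl.nose_length is the distance from the TCP to the fingertips, in m); z points along the fingers, y is the direction in which the jaws open and shut (so a half turn about z gives the same grasp; the last joint's range is limited). The gripper opens to 85 mm and grips with 20 to 120 N. Pads are 22 mm wide; open, the fingers measure 114 mm over their backs; the gripper's body (76 mm by 85 mm) begins 54 mm behind the grasp point. The pads swing forward as they close: fully open they stand 13 mm farther back than shut.
Start: joints at [1.066, 0.053, 1.613, -0, 1.476, -0.119], TCP at [0.235, 0.579, 0.248] pointing down, gripper open.
Joint ranges: [-3.01, 3.01], [-1.01, 2.22], [0.06, 2.58], [-1.02, 4.17], [0.09, 2.62], [-3.14, 3.14]. Speed limits (rad/s): [2.57, 2.57, 3.14, 3.14, 3.14, 3.14].

## Interface

Orientations are given as a rotation vector (axis times angle).
In Python, from station import sensors, get_image, order, ctrl gives the robot as it stands.
- The arm moves only by the tool move_arm, never from a script. Its argument "increments" is a list of rows, each a list of 5 numbers: the shift along the tool's x, y, z in cm, then the turn about the tool's z in degrees, then the finger opening in cm, from 0 to 8.54. In form: [[dx, dy, dz, twist, gripper], ...]. A call has 1 to 5 rows; each row is the pose to reach, as a shift and turn from the pose commanded when the call began, along the tool's axes at that moment; what a row does not reach only later rows make up. A row lasts 1/8 s, in which the tool goes at most 62.5 mm and 10.7 degrees, less where a joint would pass 70% of its speed; a pose out of reach is approached as far as the arm can. A call with a gripper value outside its range is refused whole. The fingers move at their own pace and stop on an object; "newtons" is the grip in N (left out, the last holds). Time passes only in rows, so rows that repeat a pose let the fingers close. It gives the time, the measured TCP pose, the force and the opening at its end, in the units of the state.
- sensors.get_obs(): the state, without advancing time (a new reading comes with each control period).
- get_image(name): name is "scene" or "top" or "wrist"; returns a dict with "image" (480x640x3 uint8, red, green, blue), "K" (3x3 intrinsics, pixels), "R" (3x3) and "t" (3): a world point X has camera coordinates R X + t. Camera axes: x right, y down, z forward; pixel columns grow to the right and rows downward; lengths in m; the calibration is good to about 2 mm. A picture is of the moment at which its call begins. There is no depth.
- order.finish_job(): hands the job in, once; it reports no verdict.
The state is a dict: "t": time; "q": joint angles; "dq": joint speeds; "effort": joint torques, N m; "tool_pos": TCP position; "tool_rot": TCP orientation; "contact_force": force on the tool from outside, world axes, zero at the start; "wrist_torque": the same for the moment, N m; "opening": finger opening in m.
Only numpy, scipy, OpenCV 4.12 (cv2) and the standard library are available. Lean on these libraries where they do the work, as an engineer would, in place of code of your own. Each camera call takes 0.05 s, during which the arm holds its last target.

## Working session

There is one attempt and no reset: what is moved stays moved. The work goes in short steps, Python scripts to look and compute and a tool call to move; the robot and the scene stay as the last step left them, time stands still between calls to the robot, and variables do not carry over. Pictures are saved under pics/ and viewed, and the job is handed in when it is done.

Besides the shell and the picture viewer there is one more tool, called after ">>>" as name(argument=value, ...), one argument or row to a line, values as JSON. move_arm: Moves the arm, as the interface text tells. Its arguments: {"type":"object","properties":{"increments":{"type":"array"},"newtons":{"type":"number"}},"required":["increments"]}

```bash
ls; mkdir -p pics
python3 - <<'E'
from station import sensors, get_image, order, ctrl
import cv2
print(sensors.get_obs()); print(ctrl.nose_length)
for n in ("scene","top","wrist"):
    d=get_image(n); cv2.imwrite(f"pics/{n}0.png",d["image"][:,:,::-1]); print(n,d["K"].tolist(),d["R"].tolist(),d["t"].tolist())
E
```

```text
pics
{'t': 0.0, 'q': array([ 1.06600665e+00,  5.33208293e-02,  1.61433913e+00,  2.22368205e-05,
        1.47599120e+00, -1.18969629e-01]), 'dq': array([-0.00085242, -0.00013674,  0.00139487, -0.00042069, -0.00040341,
       -0.00172774]), 'effort': array([-1.28703359e-03, -3.93697321e+01, -3.70162833e+01, -3.27563002e-04,
        7.17864779e-03,  2.07485527e-06]), 'tool_pos': array([0.23488166, 0.57853312, 0.24705836]), 'tool_rot': array([-6.02170647e-01, -3.08267494e+00,  3.06619854e-03]), 'contact_force': array([ 0.5110102 ,  0.02787905, -0.57834305]), 'wrist_torque': array([-0.05363512, -0.00184497, -0.03894045]), 'opening': 0.08561146592040045}
0.017
scene [[564.8729307016853, 0.0, 321.94863936550854], [0.0, 564.8729307016853, 229.1358749669071], [0.0, 0.0, 1.0]] [[-0.4169066051205521, 0.9088831592741898, -0.010967469836915409], [0.48109273273134745, 0.21040870133361564, -0.8510452167283391], [-0.7711930141799397, -0.3600827421452867, -0.5249778601895423]] [0.16796072738139892, -0.14495996894845592, 1.7099747109556775]
top [[499.2473574022997, 0.0, 324.4867059307312], [0.0, 499.2473574022997, 234.08591674761016], [0.0, 0.0, 1.0]] [[-0.1044641873730637, -0.9945052656760336, -0.006819831312246228], [-0.970598186542987, 0.10344339751274548, -0.21734448184963145], [0.21685569818649014, -0.016085398772246094, -0.9760711378328877]] [0.1301014663197984, 0.5637945523363088, 1.1310649383303417]
wrist [[403.7599678595996, 0.0, 319.06737492905955], [0.0, 403.7599678595996, 232.6063765301952], [0.0, 0.0, 1.0]] [[0.3764635941171761, 0.9264310384881752, -0.0008326044080664381], [0.8925120771838455, -0.3624390655809079, 0.26844015314743297], [0.2483895214886429, -0.10180105434896349, -0.9632960038057276]] [-0.6242656443032816, -0.03453070986747968, 0.37707875434868576]
```

View pics/scene0.png

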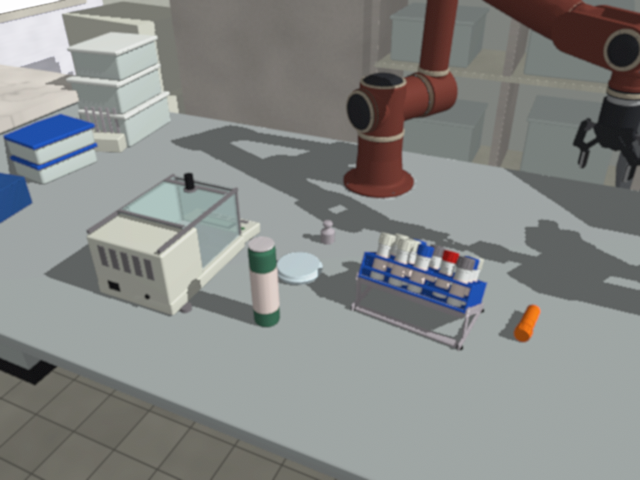

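View pics/top0.png

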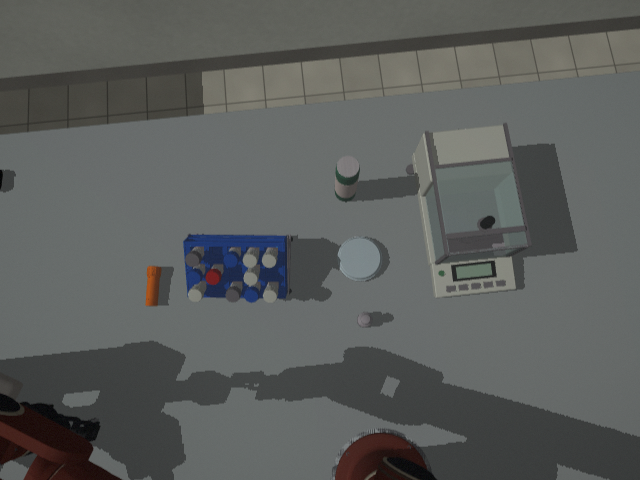

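View pics/wrist0.png

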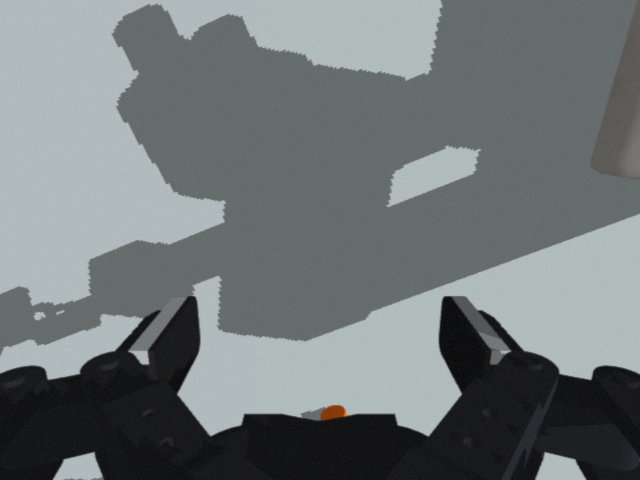

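The top view shows the red cap at about (213,277). The blue-capped m2 is to its left, and the cells in front of, behind and to the right of it are empty, so the gap is front/back. The cover knob is at about (487,222). Next I'll enlarge these areas to measure them.

Run:
```python
import cv2
a=cv2.imread("pics/top0.png"); 
cv2.imwrite("pics/c1.png",cv2.resize(a[220:315,135:305],None,fx=4.6,fy=4.6,interpolation=cv2.INTER_CUBIC))
cv2.imwrite("pics/c2.png",cv2.resize(a[115:305,400:540],None,fx=3.1,fy=3.1,interpolation=cv2.INTER_CUBIC))
b=cv2.imread("pics/scene0.png")
cv2.imwrite("pics/c3.png",cv2.resize(b[220:360,340:500],None,fx=4.2,fy=4.2,interpolation=cv2.INTER_CUBIC))
cv2.imwrite("pics/c4.png",cv2.resize(b[160:320,80:270],None,fx=3.7,fy=3.7,interpolation=cv2.INTER_CUBIC))
```

```text
(no output)
```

View pics/c1.png

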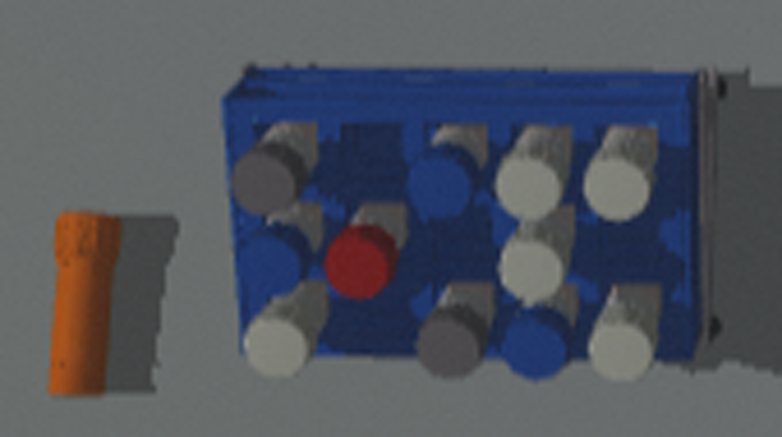

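View pics/c2.png

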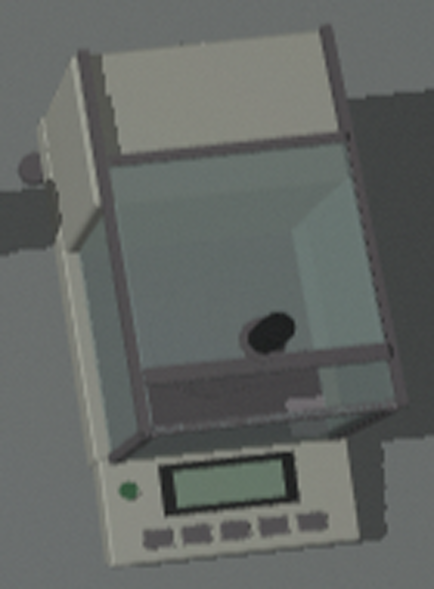

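View pics/c3.png

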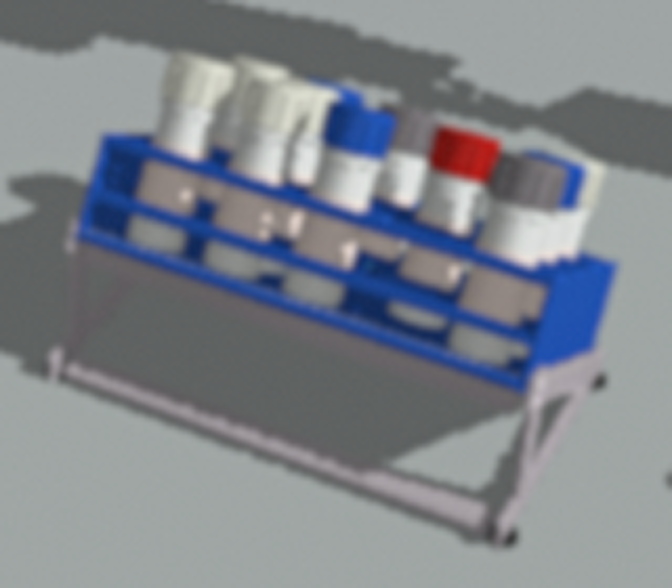

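View pics/c4.png

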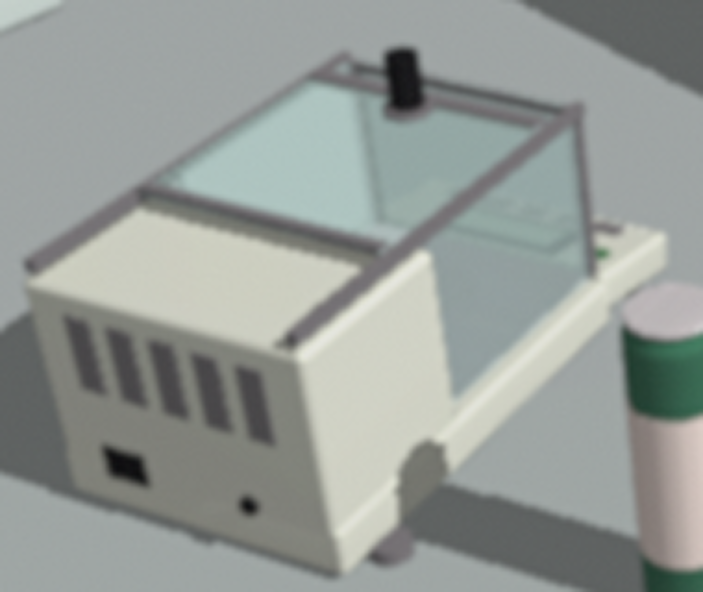

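```bash
cat > h.py <<'E'
import numpy as np, cv2
from station import sensors, get_image
def P(d,X):
    X=np.atleast_2d(X); c=X@np.array(d["R"]).T+np.array(d["t"]); p=c@np.array(d["K"]).T
    return p[:,:2]/p[:,2:]
def rz(a): c,s=np.cos(a),np.sin(a); return np.array([[c,-s,0],[s,c,0],[0,0,1]])
a30=np.array([-.5,0,np.sqrt(.75)]); ux=np.array([np.sqrt(.75),0,.5])
def rack(p,i,j,s,r=0,):  # i row -1 front..1, j col (+ = left), s along tube
    return rz(p[2])@(i*.042*ux+np.array([0,j*.042,0])+s*a30+r*ux)+np.array([p[0],p[1],.05])
E
cat > fit.py <<'E'
from h import *
from scipy.optimize import least_squares
import pickle
T=get_image("top");S=get_image("scene")
pickle.dump((T,S),open("cams.pkl","wb"))
obs=[(1,2,265,180),(1,0,440,182),(1,-1,528,187),(1,-2,617,187),(0,2,268,262),(0,1,360,262),(0,-1,532,267),(-1,2,276,346),(-1,0,452,345),(-1,-1,536,347),(-1,-2,621,348)]
o=np.array([[(u+.5)/4.6-.5+135,(v+.5)/4.6-.5+220] for _,_,u,v in obs])
f=lambda p:(np.vstack([P(T,rack(p,i,j,.095)) for i,j,_,_ in obs])-o).ravel()
r=least_squares(f,[.5,.2,0]);print("rack",r.x,np.abs(r.fun).max());pr=r.x
def bal(p,x): return rz(p[2])@np.array(x)+np.array([p[0],p[1],0])
c2=lambda u,v:((u+.5)/3.1-.5+400,(v+.5)/3.1-.5+115)
c4=lambda u,v:((u+.5)/3.7-.5+80,(v+.5)/3.7-.5+160)
# (cam,pixel,model(p))  p: x,y,yaw,hfront,cover
B=[(T,c2(113,565),lambda p:[-.165,.1,p[3]]),(T,c2(360,538),lambda p:[-.165,-.1,p[3]]),
(S,c4(75,487),lambda p:[.205,-.1,.005]),(S,c4(340,573),lambda p:[.205,.1,.005]),
(S,c4(28,288),lambda p:[.205,-.1,.156]),(S,c4(298,360),lambda p:[.205,.1,.156]),
(S,c4(402,52),lambda p:[-.062+p[4],0,.210]),(S,c4(405,112),lambda p:[-.062+p[4],0,.170]),
(T,c2(280,327),lambda p:[-.062+p[4],0,.210])]
g=lambda p:np.hstack([P(c,bal(p,m(p)))[0]-np.array(o) for c,o,m in B])
r=least_squares(g,[.6,-.25,0,.05,.0],loss="soft_l1");print("bal",r.x.round(4));print(g(r.x).reshape(-1,2).round(1));pb=r.x
np.save("fit.npy",np.r_[pr,pb])
def draw(d,img,nm,roi):
    img=img.copy()[:,:,::-1].copy(); k=4
    x0,y0,x1,y1=roi; im=cv2.resize(img[y0:y1,x0:x1],None,fx=k,fy=k,interpolation=cv2.INTER_CUBIC)
    def L(pts,col):
        q=((P(d,np.array(pts))-[x0-.5,y0-.5])*k-.5).round().astype(int); cv2.polylines(im,[q.reshape(-1,1,2)],False,col,1)
    for i,j,_,_ in obs:
        L([rack(pr,i,j,0),rack(pr,i,j,.095)],(0,255,255))
        for s,rr in((.095,.016),(.073,.016),(0,.014)):
            L([rack(pr,i,j,s)+rz(pr[2])@(rr*(np.cos(t)*ux+np.sin(t)*np.array([0,1,0]))) for t in np.linspace(0,6.29,25)],(0,255,0))
    for z,w,l0,l1 in((.164,.084,-.082,.082),(.156,.1,.09,.205),(.003,.1,-.165,.205)):
        L([bal(pb,[a,b,z]) for a,b in((l0,-w),(l1,-w),(l1,w),(l0,w),(l0,-w))],(0,0,255))
    L([bal(pb,[.045*np.cos(t),.045*np.sin(t),.05]) for t in np.linspace(0,6.29,30)],(255,0,255))
    for z in(.17,.21):L([bal(pb,[pb[4]-.062+.011*np.cos(t),.011*np.sin(t),z]) for t in np.linspace(0,6.29,30)],(0,255,255))
    cv2.imwrite(nm,im)
draw(T,T["image"],"pics/o1.png",(150,215,310,315));draw(T,T["image"],"pics/o2.png",(395,115,545,260))
draw(S,S["image"],"pics/o3.png",(340,220,500,355));draw(S,S["image"],"pics/o4.png",(80,165,270,315))
E
python3 fit.py
```

```text
rack [ 0.53053503  0.28022062 -0.12024913] 0.6691972153867312
bal [ 0.5626 -0.2752 -0.0051  0.034   0.0331]
[[-1.6  1.1]
 [ 2.   1.3]
 [-0.9  1.4]
 [ 0.6  2.5]
 [-4.1 -2.5]
 [ 0.3  0.3]
 [-1.   0.7]
 [ 0.5  0. ]
 [-0.2  0.4]]
```

View pics/o1.png

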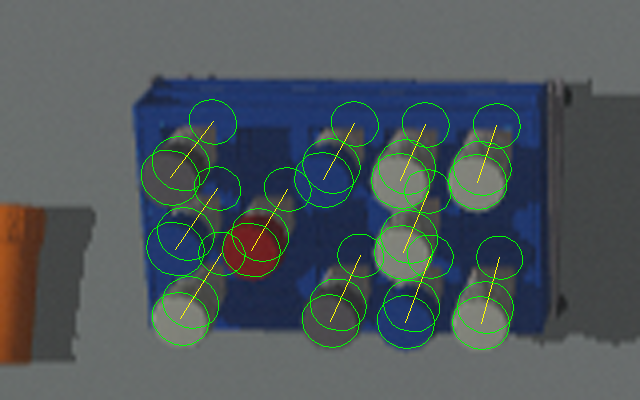

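View pics/o2.png

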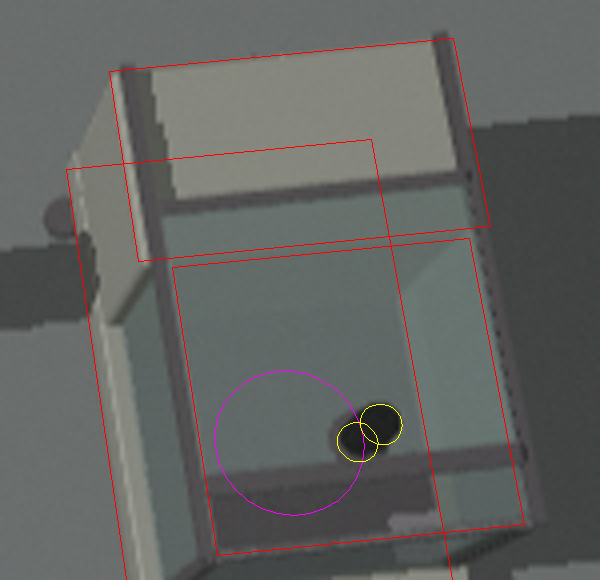

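View pics/o3.png

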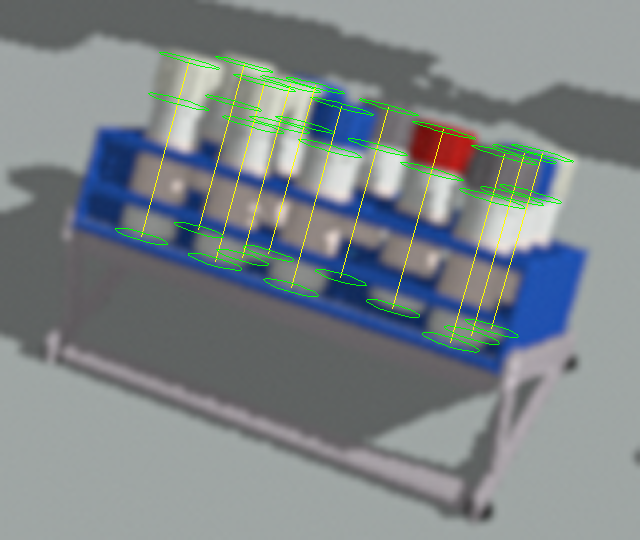

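View pics/o4.png

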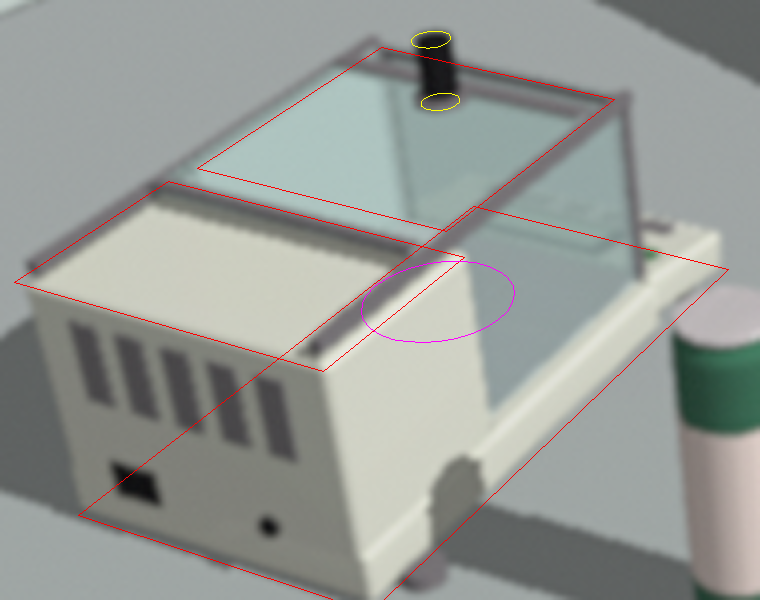

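```bash
cat >> h.py <<'E'
from scipy.spatial.transform import Rotation as Ro
def inc(target,head=None):
    o=sensors.get_obs(); R=Ro.from_rotvec(o["tool_rot"]).as_matrix()
    d=R.T@(np.array(target)-o["tool_pos"])*100
    h=np.degrees(np.arctan2(R[1,1],R[0,1]))
    print("t %.2f pos %s yhead %.1f tilt %.3f F %s open %.4f q6 %.2f q1 %.2f"%(o["t"],o["tool_pos"].round(4),h,np.arccos(-R[2,2]),o["contact_force"].round(1),o["opening"],o["q"][5],o["q"][0]))
    tw=None
    if head is not None: tw=-((head-h+180)%360-180)   # tool z down
    print("inc cm",d.round(2),"twist",None if tw is None else round(tw,1))
E
python3 - <<'E'
from h import *
inc([.480,-.275,.247],-6.9)
f=np.load("fit.npy");pr=f[:3]
for n,a in(("lip",rack(pr,0,1,.073,.016)),("topedge",rack(pr,0,1,.095,-.016)),("mid",rack(pr,0,1,.0475))):print(n,a.round(4))
E
```

```text
t 0.25 pos [0.2351 0.5788 0.2477] yhead 67.9 tilt 0.001 F [-0.1  0.3 -0.7] open 0.0854 q6 -0.12 q1 1.07
inc cm [-54.82 -69.89   0.13] twist 74.8
lip [0.5131 0.3246 0.1212]
topedge [0.4747 0.3293 0.1243]
mid [0.512  0.3248 0.0911]
```

>>> move_arm(
  increments=[
    [-3.4,-4.4,0,7,4],
    [-6.8,-8.7,0,14,0],
    [-10.3,-13.1,0,21,0],
    [-13.7,-17.5,0,28,0],
    [-17.1,-21.8,0,35,0],
  ],
)

```text
t: 0.88
tool_pos: [0.3117, 0.3111, 0.2483]
tool_rot: [1.506, 2.757, 0.0]
contact_force: [1.1, -0.7, 0.3]
opening: 0.0003
```

```bash
python3 -c "
from h import *
inc([.480,-.275,.247],-6.9)"
```

```text
t 0.88 pos [0.3117 0.3111 0.2483] yhead 32.7 tilt 0.001 F [ 1.1 -0.7  0.3] open 0.0003 q6 0.04 q1 0.62
inc cm [-58.41 -17.49   0.14] twist 39.6
```

>>> move_arm(
  increments=[
    [-5.8,-1.7,0,8,0],
    [-11.6,-3.5,0,16,0],
    [-17.4,-5.2,0,24,0],
    [-23.3,-7.0,0,32,0],
    [-29.2,-8.7,0,39.6,0],
  ],
)

```text
t: 1.5
tool_pos: [0.3972, 0.0183, 0.2486]
tool_rot: [2.351, 2.082, 0.002]
contact_force: [0.5, 1.0, -0.1]
opening: -0.0001
```

```bash
python3 -c "
from h import *
inc([.480,-.275,.247],-6.9)"
```

```text
t 1.50 pos [0.3972 0.0183 0.2486] yhead -7.0 tilt 0.002 F [ 0.5  1.  -0.1] open -0.0001 q6 -0.02 q1 -0.14
inc cm [-28.11  11.77   0.17] twist -0.1
```

>>> move_arm(
  increments=[
    [-6,2.2,0,0,0],
    [-12,4.5,0,0,0],
    [-18,7,0,0,0],
    [-24,9.7,0,0,0],
    [-28.1,11.3,0.2,0,0],
  ],
)

```text
t: 2.12
tool_pos: [0.4768, -0.2745, 0.2464]
tool_rot: [2.348, 2.086, 0.0]
contact_force: [0.4, 0.4, 0.5]
opening: -0.0001
```

```bash
python3 -c "
from h import *
inc([.480,-.275,.197],-6.9)
cv2.imwrite('pics/w1.png',get_image('wrist')['image'][:,:,::-1]); cv2.imwrite('pics/t1.png',get_image('top')['image'][100:400,240:,::-1])"
```

```text
t 2.12 pos [ 0.4768 -0.2745  0.2464] yhead -6.8 tilt 0.000 F [0.4 0.4 0.5] open -0.0001 q6 -0.54 q1 -0.66
inc cm [-0.02  0.32  4.94] twist 0.1
```

View pics/w1.png

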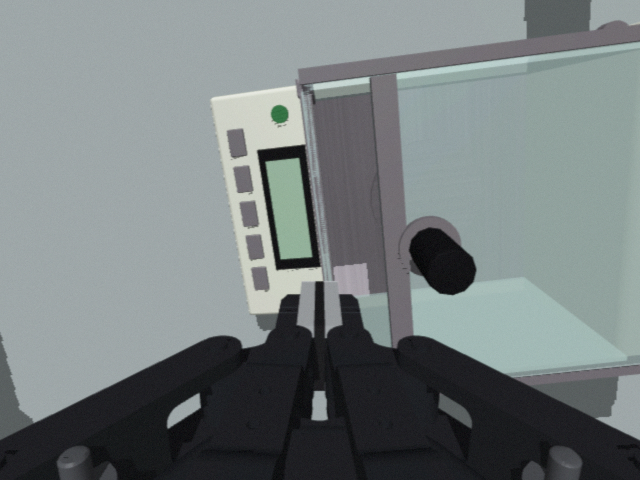

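View pics/t1.png

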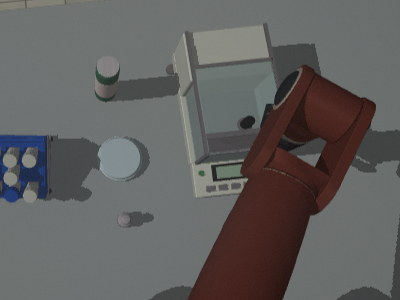

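```bash
cat >> h.py <<'E'
def U(d,u,v,z):
    R=np.array(d["R"]);t=np.array(d["t"]);K=np.array(d["K"])
    r=R.T@np.linalg.inv(K)@np.array([u,v,1.]); c=-R.T@t
    return c+r*(z-c[2])/r[2]
E
python3 -c "
from h import *
d=get_image('wrist')
for n,u,v,z in(('knobtop',455,273,.21),('flange',430,245,.174),('frontL pane',305,88,.167),('frontR?',340,300,.167),('lcdfrontL',212,99,.034),('frontR',252,314,.034)):print(n,U(d,u,v,z).round(4))
"
```

```text
knobtop [ 0.5346 -0.2774  0.21  ]
flange [ 0.5335 -0.2761  0.174 ]
frontL pane [ 0.4802 -0.1932  0.167 ]
frontR? [ 0.4849 -0.3042  0.167 ]
lcdfrontL [ 0.4026 -0.1823  0.034 ]
frontR [ 0.4031 -0.3709  0.034 ]
```

>>> move_arm(
  increments=[
    [-0.2,0.2,2.5,0,0],
    [-0.2,0.2,4.9,0,0],
    [-0.1,2.4,4.9,0,0],
    [0.1,4.4,4.9,0,0],
    [0.4,6.4,4.9,0,0],
  ],
)

```text
t: 2.9
tool_pos: [0.5402, -0.274, 0.1968]
tool_rot: [-2.345, -2.088, 0.002]
contact_force: [-1.5, -0.8, 0.1]
opening: 0.0
```

```bash
python3 -c "
from h import *
inc([.630,-.275,.197],-6.9)"
```

```text
t 2.90 pos [ 0.5402 -0.274   0.1968] yhead -6.6 tilt 0.002 F [-1.5 -0.8  0.1] open 0.0000 q6 -0.48 q1 -0.59
inc cm [ 0.94  8.93 -0.04] twist 0.3
```

Contact with about 1.5 N of friction. I'll push on to the stop.

>>> move_arm(
  increments=[
    [0.2,2.5,0,0,0],
    [0.5,5,0,0,0],
    [0.7,7,0,0,0],
    [0.9,8.3,0,0,0],
    [1.0,9.1,0,0,0],
  ],
)

```text
t: 3.52
tool_pos: [0.6323, -0.2751, 0.1972]
tool_rot: [-2.346, -2.088, 0.0]
contact_force: [-0.7, 0.2, -0.0]
opening: 0.0001
```

```bash
python3 -c "
from h import *
inc([.640,-.275,.197],-6.9)
T=get_image('top');S=get_image('scene')
cv2.imwrite('pics/t2.png',cv2.resize(T['image'][100:310,390:550,::-1],None,fx=2.8,fy=2.8,interpolation=2))
cv2.imwrite('pics/s2.png',cv2.resize(S['image'][150:330,70:290,::-1],None,fx=3,fy=3,interpolation=2))
"
```

```text
t 3.52 pos [ 0.6323 -0.2751  0.1972] yhead -6.6 tilt 0.001 F [-0.7  0.2 -0. ] open 0.0001 q6 -0.40 q1 -0.52
inc cm [0.1  0.77 0.02] twist 0.3
```

View pics/t2.png

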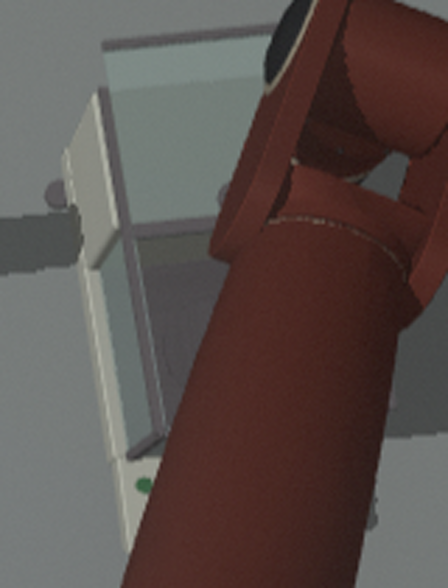

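View pics/s2.png

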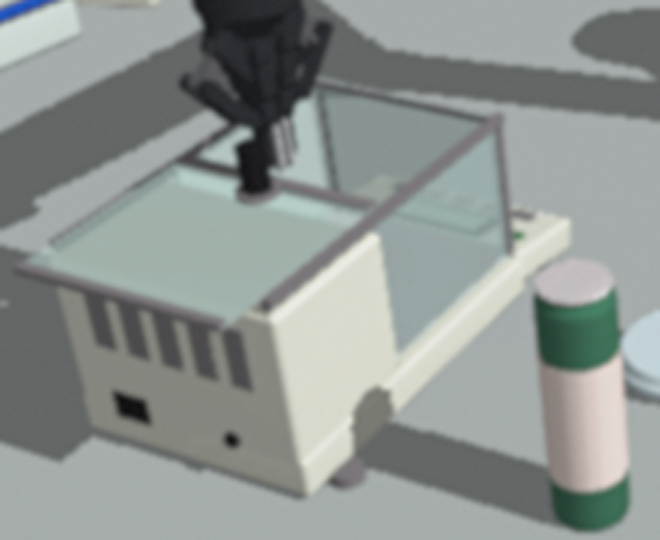

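>>> move_arm(
  increments=[
    [0,0.4,0,0,0],
    [0,0.8,0,0,0],
    [0,1.2,0,0,0],
  ],
)

```text
t: 4.0
tool_pos: [0.6373, -0.2768, 0.1976]
tool_rot: [-2.335, -2.076, 0.019]
contact_force: [-36.0, 8.1, 16.2]
opening: 0.0001
```

```bash
python3 -c "
from h import *
inc([.50,-.275,.297],-6.9)"
```

```text
t 4.00 pos [ 0.6373 -0.2768  0.1976] yhead -6.7 tilt 0.021 F [-36.    8.1  16.2] open 0.0001 q6 -0.40 q1 -0.51
inc cm [ -1.41 -13.86  -9.66] twist 0.2
```

>>> move_arm(
  increments=[
    [0,-2,0,0,0],
    [-0.2,-3.5,-4,0,0],
    [-0.5,-6.5,-8,0,0],
    [-1.2,-11,-11,0,0],
    [-1.5,-14,-11,0,0],
  ],
)

```text
t: 4.62
tool_pos: [0.503, -0.2774, 0.3121]
tool_rot: [2.342, 2.081, 0.002]
contact_force: [-0.1, -0.0, -0.1]
opening: -0.0005
```

```bash
python3 -c "
from h import *
inc([.494,.327,.297],-6.9)
d=get_image('wrist');cv2.imwrite('pics/w3.png',d['image'][:,:,::-1])
import pickle;pickle.dump(d,open('w3.pkl','wb'))"
```

```text
t 4.62 pos [ 0.503  -0.2774  0.3121] yhead -6.8 tilt 0.008 F [-0.1 -0.  -0.1] open -0.0005 q6 -0.52 q1 -0.63
inc cm [59.92 -8.02  1.19] twist 0.1
```

View pics/w3.png

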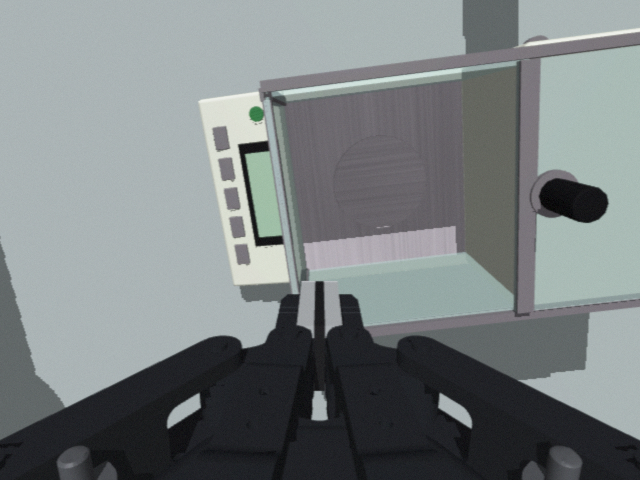

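```bash
python3 -c "
from h import *
import pickle;d=pickle.load(open('w3.pkl','rb'))
for n,u,v,z in(('pan',380,181,.05),('l',333,181,.05),('r',427,181,.05),('u',380,135,.05),('dn',380,228,.05),('knobtop',590,203,.21),('flange',553,192,.174)):print(n,U(d,u,v,z).round(4))
"
```

```text
pan [ 0.5645 -0.2741  0.05  ]
l [ 0.5196 -0.2687  0.05  ]
r [ 0.6094 -0.2795  0.05  ]
u [ 0.5678 -0.2311  0.05  ]
dn [ 0.5609 -0.3208  0.05  ]
knobtop [ 0.661  -0.2742  0.21  ]
flange [ 0.6601 -0.2741  0.174 ]
```

>>> move_arm(
  increments=[
    [6,-0.8,0,0,4],
    [12,-1.6,0,0,6.5],
    [18,-2.4,0,0,6.5],
    [24,-3.2,0,0,6.5],
    [30,-4,0,0,6.5],
  ],
)

```text
t: 5.3
tool_pos: [0.4985, 0.0281, 0.3077]
tool_rot: [2.347, 2.086, 0.002]
contact_force: [1.3, 0.5, 0.2]
opening: 0.0649
```

>>> move_arm(
  increments=[
    [5,-0.7,1,0,6.5],
    [10,-1.4,2,0,6.5],
    [15,-2.1,3,0,6.5],
    [19,-2.6,4,0,6.5],
    [20,-2.7,4,0,6.5],
  ],
)

```text
t: 5.92
tool_pos: [0.4945, 0.2299, 0.2663]
tool_rot: [-2.344, -2.09, 0.002]
contact_force: [0.1, -0.4, 0.3]
opening: 0.0648
```

```bash
python3 -c "
from h import *
inc([.494,.327,.217],-6.9)
d=get_image('wrist');cv2.imwrite('pics/w4.png',d['image'][:,:,::-1])
pr=np.load('fit.npy')[:3]
for s,r in((.095,0),(.095,.016),(.095,-.016)): print(P(d,rack(pr,0,1,s,r)).round(1))
import pickle;pickle.dump(d,open('w4.pkl','wb'))"
```

```text
t 5.92 pos [0.4945 0.2299 0.2663] yhead -6.6 tilt 0.001 F [ 0.1 -0.4  0.3] open 0.0648 q6 0.41 q1 0.30
inc cm [ 9.65 -1.15  4.93] twist 0.3
[[290.3  70.8]]
[[313.2  69.3]]
[[268.7  72.2]]
```

View pics/w4.png

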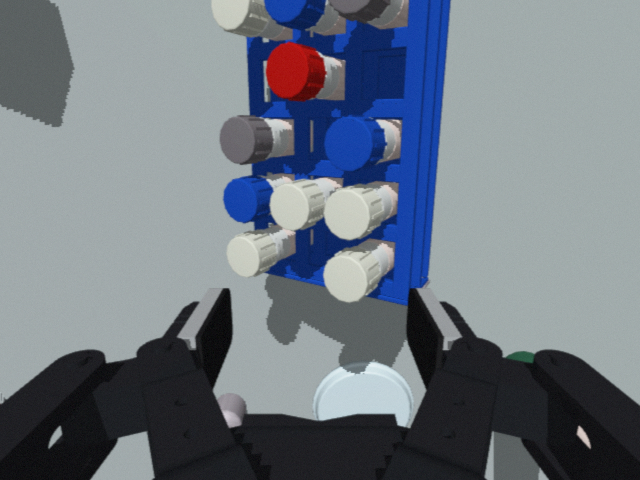

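>>> move_arm(
  increments=[
    [5,-0.6,0,0,6.5],
    [9.6,-1.15,0,0,6.5],
    [9.6,-1.15,4,0.3,6.5],
    [9.6,-1.15,9,0.3,6.5],
    [9.6,-1.15,10.5,0.3,6.5],
  ],
)

```text
t: 6.6
tool_pos: [0.4937, 0.323, 0.159]
tool_rot: [-2.354, -2.079, 0.009]
contact_force: [-0.3, 0.3, -0.1]
opening: 0.0651
```

```bash
python3 -c "
from h import *
inc([.494,.327,.130],-6.9)
S=get_image('scene')
cv2.imwrite('pics/s5.png',cv2.resize(S['image'][180:350,340:520,::-1],None,fx=3.5,fy=3.5,interpolation=2))
cv2.imwrite('pics/w5.png',get_image('wrist')['image'][:,:,::-1])"
```

```text
t 6.60 pos [0.4937 0.323  0.159 ] yhead -7.1 tilt 0.006 F [-0.3  0.3 -0.1] open 0.0651 q6 0.58 q1 0.45
inc cm [ 0.42 -0.01  2.9 ] twist -0.2
```

View pics/s5.png

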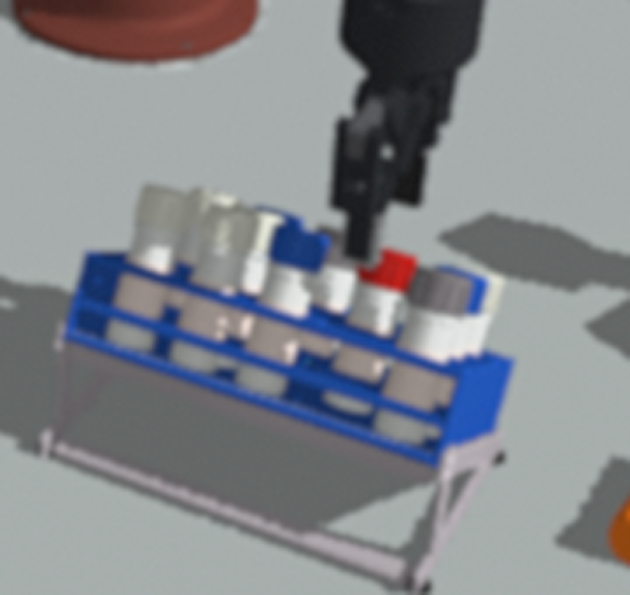

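View pics/w5.png

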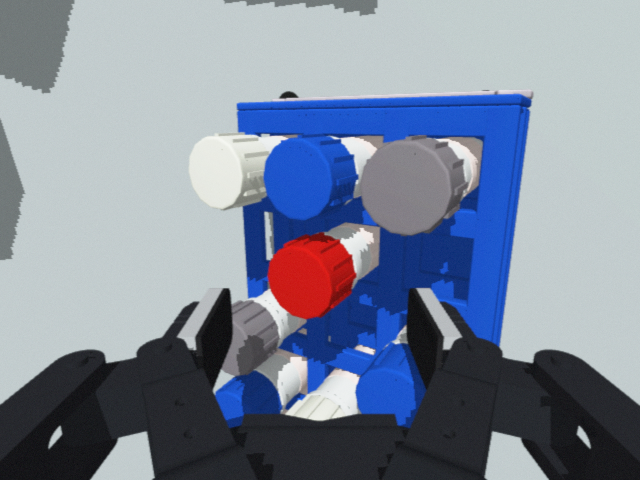

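>>> move_arm(
  increments=[
    [0.4,0,1,0,6.5],
    [0.4,0,2,0,6.5],
    [0.4,0,3,0,6.5],
    [0.4,0,3.2,0,6.5],
    [0.4,0,3.2,0,6.5],
  ],
)

```text
t: 7.32
tool_pos: [0.4952, 0.3289, 0.1301]
tool_rot: [-2.353, -2.082, 0.0]
contact_force: [0.8, 0.2, 0.7]
opening: 0.0649
```

```bash
python3 -c "
from h import *
inc([.494,.327,.127],-6.9)
S=get_image('scene')
cv2.imwrite('pics/s6.png',cv2.resize(S['image'][180:350,340:520,::-1],None,fx=3.5,fy=3.5,interpolation=2))
cv2.imwrite('pics/w6.png',get_image('wrist')['image'][:,:,::-1])"
```

```text
t 7.33 pos [0.4952 0.3289 0.1301] yhead -7.0 tilt 0.000 F [0.8 0.2 0.7] open 0.0649 q6 0.58 q1 0.46
inc cm [-0.21 -0.1   0.31] twist -0.1
```

View pics/s6.png

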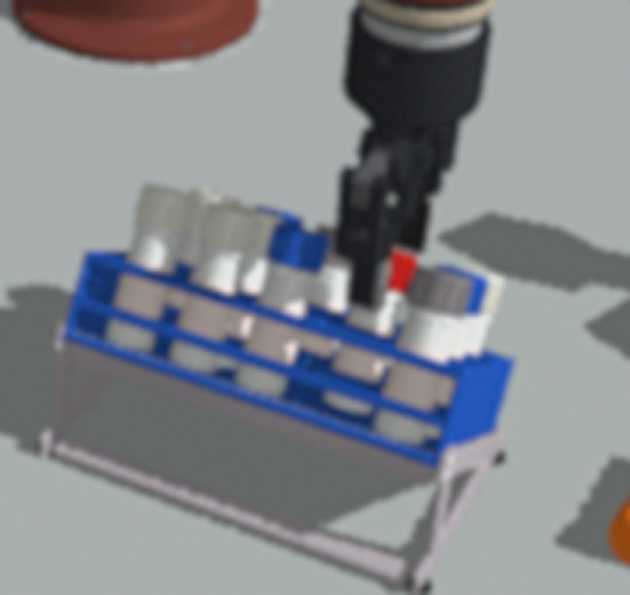

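View pics/w6.png

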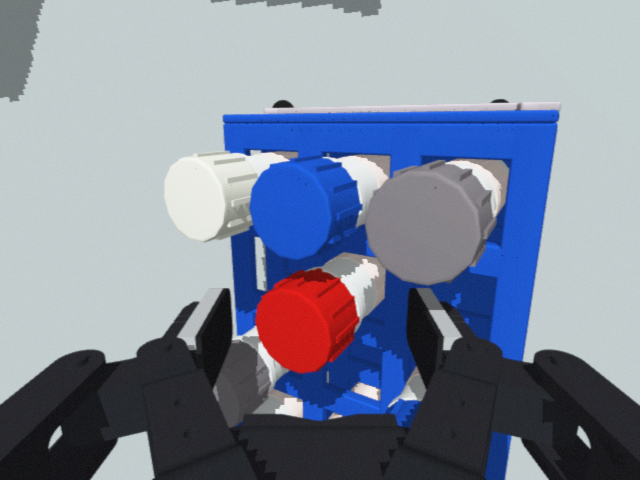

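>>> move_arm(
  increments=[
    [-0.2,-0.1,0.2,0,6.5],
    [-0.2,-0.1,0.2,0,5],
    [-0.2,-0.1,0.2,0,4],
    [-0.2,-0.1,0.2,0,3],
    [-0.2,-0.1,0.2,0,2.5],
  ],
  newtons=30,
)

```text
t: 8.05
tool_pos: [0.4941, 0.3273, 0.1289]
tool_rot: [-2.353, -2.082, -0.001]
contact_force: [-2.7, -0.5, 4.7]
opening: 0.0368
```

```bash
python3 -c "
from h import *
inc([.494,.327,.127],-6.9)
S=get_image('scene')
cv2.imwrite('pics/s7.png',cv2.resize(S['image'][180:350,340:520,::-1],None,fx=3.5,fy=3.5,interpolation=2))
cv2.imwrite('pics/w7.png',get_image('wrist')['image'][:,:,::-1])"
```

```text
t 8.05 pos [0.4941 0.3273 0.1289] yhead -7.0 tilt 0.000 F [-2.7 -0.5  4.7] open 0.0368 q6 0.58 q1 0.46
inc cm [-0.03 -0.01  0.19] twist -0.1
```

View pics/w7.png

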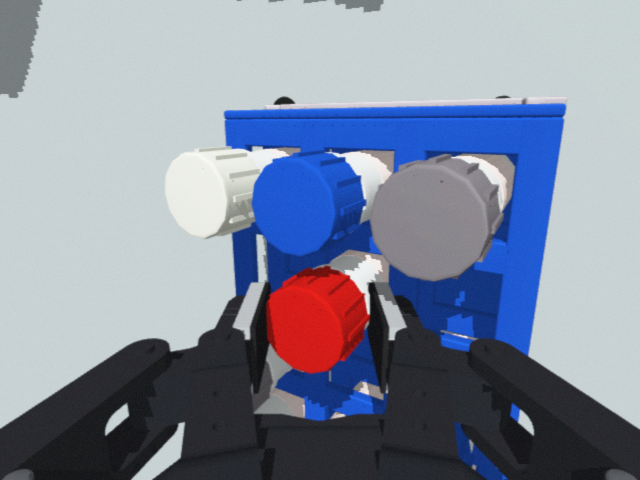

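View pics/s7.png

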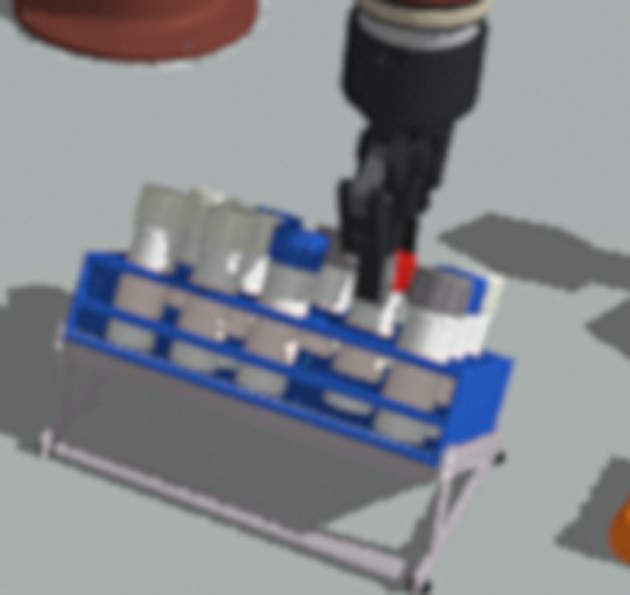

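>>> move_arm(
  increments=[
    [0,-0.25,-0.43,0,2.5],
    [0,-0.5,-0.87,0,2.5],
    [0,-0.75,-1.3,0,2.5],
    [0,-1.0,-1.73,0,2.5],
  ],
)

```text
t: 8.65
tool_pos: [0.485, 0.3282, 0.1462]
tool_rot: [2.352, 2.08, 0.003]
contact_force: [4.7, -0.7, -1.3]
opening: 0.0362
```

```bash
python3 -c "
from h import *
inc([.494,.327,.127],-6.9)
S=get_image('scene')
cv2.imwrite('pics/s8.png',cv2.resize(S['image'][180:350,340:520,::-1],None,fx=3.5,fy=3.5,interpolation=2))
cv2.imwrite('pics/w8.png',get_image('wrist')['image'][:,:,::-1])"
```

```text
t 8.65 pos [0.485  0.3282 0.1462] yhead -7.0 tilt 0.003 F [ 4.7 -0.7 -1.3] open 0.0362 q6 0.59 q1 0.47
inc cm [-0.01  0.91  1.92] twist -0.1
```

View pics/s8.png

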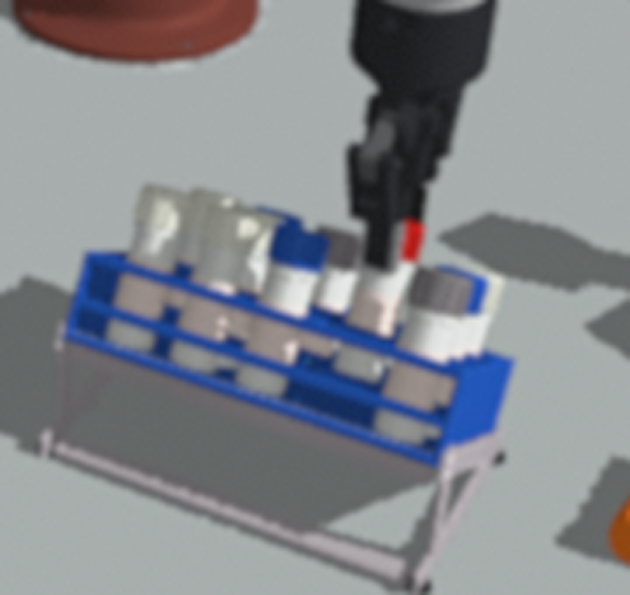

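View pics/w8.png

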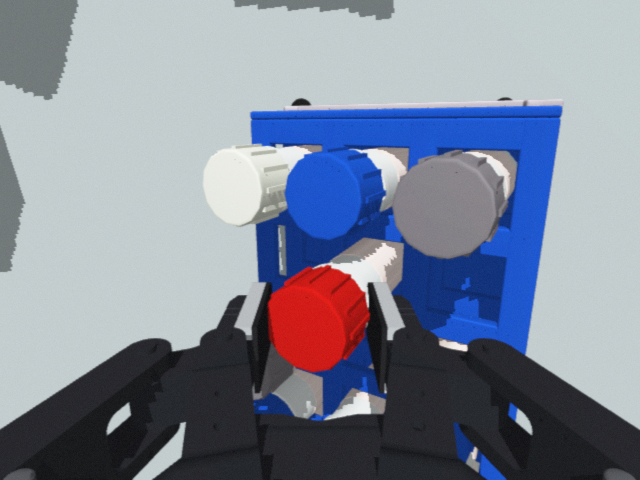

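>>> move_arm(
  increments=[
    [0,-0.4,-0.69,0,2.5],
    [0,-0.8,-1.39,0,2.5],
    [0,-1.2,-2.08,0,2.5],
    [0,-1.6,-2.77,0,2.5],
    [0,-2.0,-3.46,0,2.5],
  ],
)

```text
t: 9.38
tool_pos: [0.4629, 0.3306, 0.1797]
tool_rot: [-2.351, -2.08, 0.005]
contact_force: [-0.1, -0.7, -1.2]
opening: 0.0349
```

```bash
python3 -c "
from h import *
inc([.494,.327,.127],-6.9)
S=get_image('scene')
cv2.imwrite('pics/s9.png',cv2.resize(S['image'][180:350,340:520,::-1],None,fx=3.5,fy=3.5,interpolation=2))
cv2.imwrite('pics/w9.png',get_image('wrist')['image'][:,:,::-1])"
```

```text
t 9.38 pos [0.4629 0.3306 0.1797] yhead -7.0 tilt 0.004 F [-0.1 -0.7 -1.2] open 0.0349 q6 0.61 q1 0.49
inc cm [0.03 3.15 5.26] twist -0.1
```

View pics/s9.png

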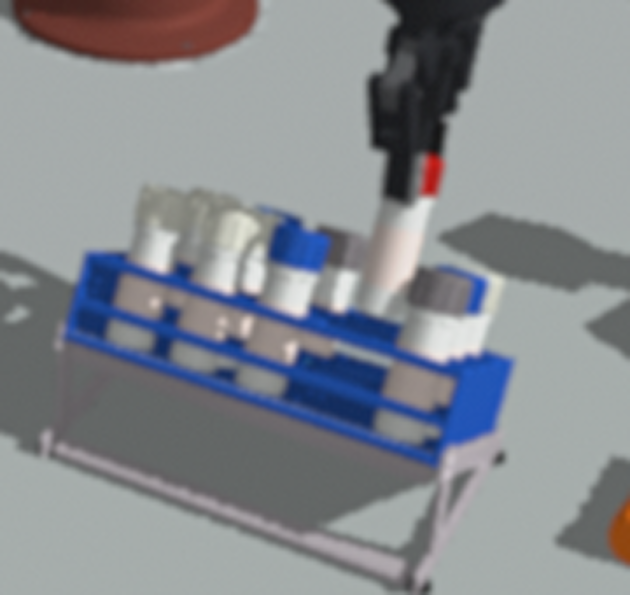

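View pics/w9.png

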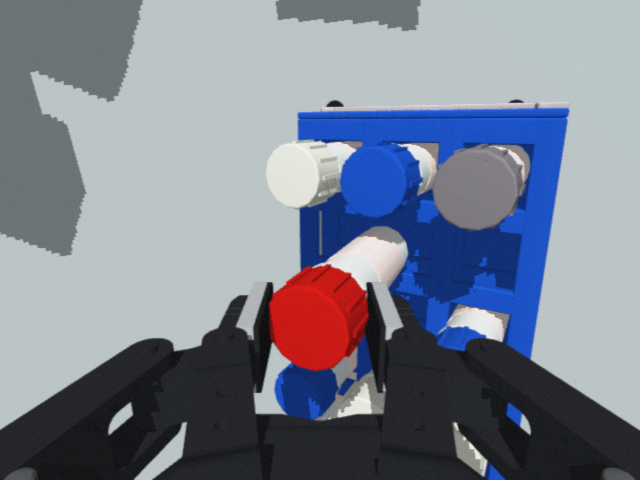

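>>> move_arm(
  increments=[
    [0,-0.5,-0.87,0,2.5],
    [0,-1.2,-2.1,0,2.5],
    [0,-2.0,-3.5,0,2.5],
    [0,-2.8,-4.9,0,2.5],
    [0,-3,-7,0,2.5],
  ],
)

```text
t: 10.1
tool_pos: [0.4337, 0.3344, 0.2512]
tool_rot: [-2.352, -2.082, 0.001]
contact_force: [0.7, 0.3, -0.7]
opening: 0.0351
```

>>> move_arm(
  increments=[
    [0,0,-2,0,2.5],
    [0,0,-5,0,2.5],
    [0,0,-8,0,2.5],
    [0,0,-8.5,0,2.5],
  ],
)

```text
t: 10.6
tool_pos: [0.4357, 0.3349, 0.3392]
tool_rot: [2.352, 2.081, 0.009]
contact_force: [0.2, 0.2, -1.0]
opening: 0.0351
```

```bash
python3 -c "
from h import *
inc([.494,.327,.127],-6.9)
S=get_image('scene')
cv2.imwrite('pics/s10.png',cv2.resize(S['image'][100:350,340:520,::-1],None,fx=2.4,fy=2.4,interpolation=2))
cv2.imwrite('pics/w10.png',get_image('wrist')['image'][:,:,::-1])"
```

```text
t 10.60 pos [0.4357 0.3349 0.3392] yhead -7.0 tilt 0.006 F [ 0.2  0.2 -1. ] open 0.0351 q6 0.64 q1 0.52
inc cm [-0.15  5.78 21.25] twist -0.1
```

View pics/s10.png

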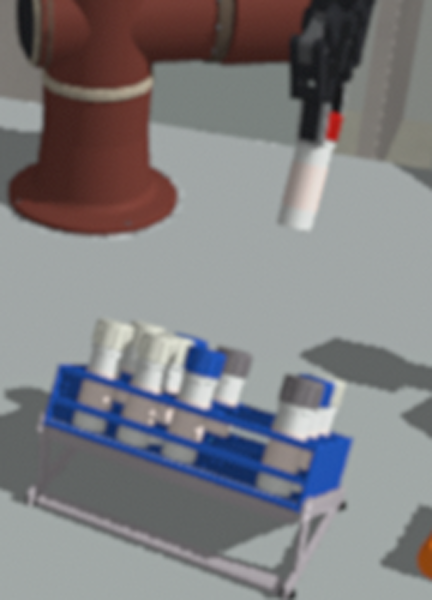

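View pics/w10.png

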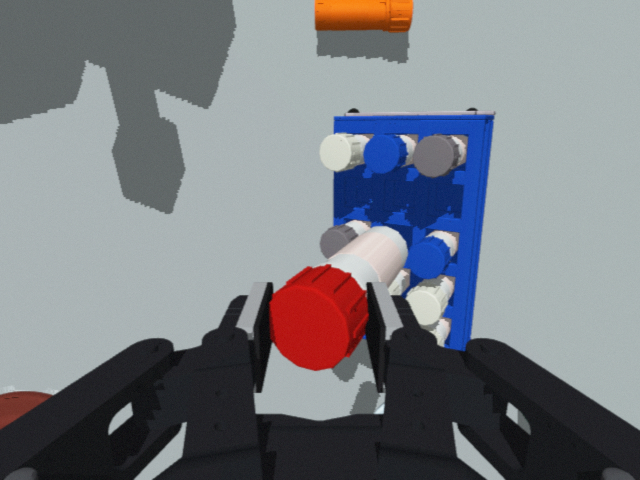

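>>> move_arm(
  increments=[
    [0,0,0,0,2.5],
    [0,0,0,0,2.5],
  ],
  newtons=80,
)

```text
t: 10.95
tool_pos: [0.4341, 0.3341, 0.3335]
tool_rot: [-2.353, -2.081, 0.004]
contact_force: [-0.2, 1.0, -1.2]
opening: 0.0324
```

```bash
cat > look.py <<'E'
from h import *
import sys
n=sys.argv[1]; o=sensors.get_obs()
inc([.494,.327,.127],-6.9)
S=get_image('scene');d=get_image('wrist')
p=P(S,o["tool_pos"])[0].astype(int); x0=max(0,p[0]-90);y0=max(0,p[1]-90)
a=cv2.resize(S['image'][y0:y0+180,x0:x0+180,::-1],None,fx=2.6,fy=2.6,interpolation=2)
b=cv2.resize(np.ascontiguousarray(d['image'][180:480,160:480,::-1]),None,fx=1,fy=1)
c=np.zeros((470,800,3),np.uint8); c[:a.shape[0],:a.shape[1]]=a; c[:300,470:790]=b[:, :320]
cv2.imwrite(f'pics/{n}.png',c); print(x0,y0)
E
python3 look.py l11
```

```text
t 10.95 pos [0.4341 0.3341 0.3335] yhead -7.0 tilt 0.003 F [-0.2  1.  -1.2] open 0.0324 q6 0.64 q1 0.52
inc cm [ 0.06  6.08 20.63] twist -0.1
382 60
```

View pics/l11.png

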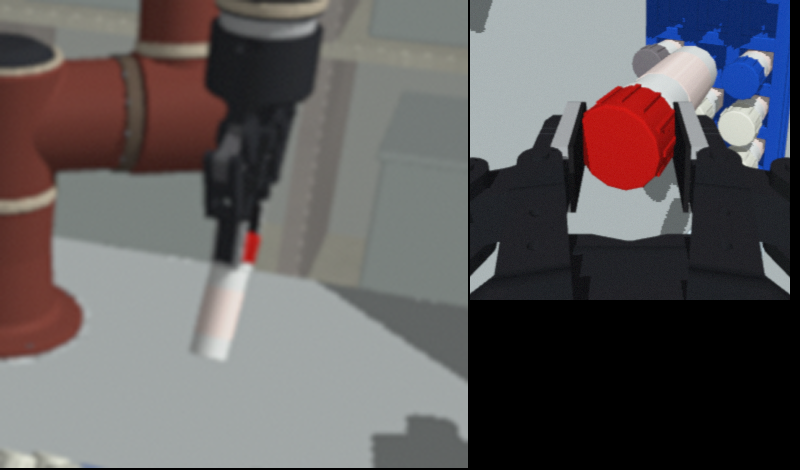

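```bash
cat > tilt.py <<'E'
from h import *
# usage: cap-top px, foot px -> solve C (assume on tool plane y), tilt angles
from scipy.optimize import least_squares
def tilt(d,o,cap,foot):
    R=Ro.from_rotvec(o["tool_rot"]).as_matrix()
    def pts(p): # p: x,y (tool, m) of cap top, z fixed by foot/len; tilt about tool x (in y), tilt in x ; z
        C=np.array([0,p[0],p[1]]); a=np.array([np.sin(p[3]),np.sin(p[2]),0]); a[2]=-np.sqrt(1-a@a)
        return R@C+o["tool_pos"],R@(C-.095*a)+o["tool_pos"]
    f=lambda p: np.r_[P(d,pts(p)[0])[0]-cap,P(d,pts(p)[1])[0]-foot]
    r=least_squares(f,[0,-.01,-.3,0]);print("capy,capz(tool) %.4f %.4f tilt_y %.1f tilt_x %.1f deg"%(*r.x[:2],*np.degrees(r.x[2:])),np.abs(r.fun).max(), [x.round(4) for x in pts(r.x)])
    return r.x
if __name__=="__main__":
    import sys; v=list(map(float,sys.argv[1:5])); tilt(get_image("wrist"),sensors.get_obs(),v[:2],v[2:])
E
python3 tilt.py 318 317 395 241
python3 - <<'E'
from h import *
d=get_image('wrist')
cv2.imwrite('pics/w11.png',cv2.resize(np.ascontiguousarray(d['image'][200:400,230:450,::-1]),None,fx=3,fy=3,interpolation=2))
E
```

```text
capy,capz(tool) -0.0002 0.0067 tilt_y -26.7 tilt_x -1.7 deg 4.547473508864641e-13 [array([0.4342, 0.3343, 0.3276]), array([0.4768, 0.3319, 0.2428])]
```

View pics/w11.png

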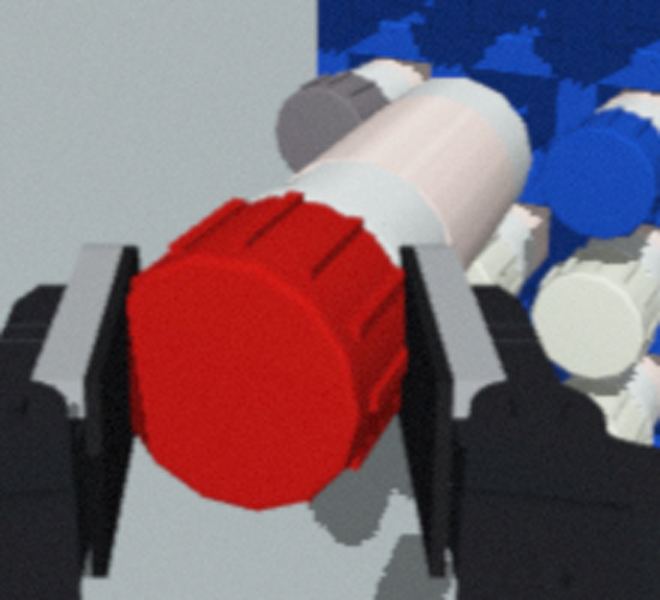

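```bash
python3 tilt.py 311 328 382 250
```

```text
capy,capz(tool) -0.0025 -0.0013 tilt_y -23.1 tilt_x 0.4 deg 1.7053025658242404e-13 [array([0.432 , 0.3346, 0.3361]), array([0.4688, 0.3295, 0.2486])]
```

```bash
python3 -c "
from h import *
inc([.560,-.265,.335],-90)"
```

```text
t 11.20 pos [0.4345 0.3343 0.3348] yhead -7.0 tilt 0.001 F [-0.9 -1.  -0.4] open 0.0324 q6 0.64 q1 0.52
inc cm [-5.796e+01  1.977e+01 -1.000e-02] twist 83.0
```

>>> move_arm(
  increments=[
    [-3,1,0,4,2.5],
    [-7.5,2.6,0,10,2.5],
    [-12,4.1,0,16,2.5],
    [-16.5,5.6,0,22,2.5],
    [-21,7.2,0,28,2.5],
  ],
  newtons=40,
)

```text
t: 11.82
tool_pos: [0.4805, 0.1157, 0.3353]
tool_rot: [2.789, 1.446, 0.001]
contact_force: [0.9, 1.0, -0.5]
opening: 0.0326
```

```bash
python3 -c "
from h import *
inc([.560,-.265,.335],-90)"
```

```text
t 11.82 pos [0.4805 0.1157 0.3353] yhead -35.2 tilt 0.001 F [ 0.9  1.  -0.5] open 0.0326 q6 0.70 q1 0.09
inc cm [-26.53  28.44   0.04] twist 54.8
```

>>> move_arm(
  increments=[
    [-3.5,3.8,0,7,2.5],
    [-7,7.5,0,14,2.5],
    [-10.5,11.3,0,21,2.5],
    [-14,15,0,28,2.5],
    [-17.5,18.8,0,35,2.5],
  ],
)

```text
t: 12.45
tool_pos: [0.5341, -0.1357, 0.3353]
tool_rot: [3.095, 0.539, 0.001]
contact_force: [0.5, 0.9, -0.1]
opening: 0.0323
```

```bash
python3 -c "
from h import *
inc([.560,-.265,.335],-90)"
```

```text
t 12.45 pos [ 0.5341 -0.1357  0.3353] yhead -70.2 tilt 0.001 F [ 0.5  0.9 -0.1] open 0.0323 q6 0.84 q1 -0.38
inc cm [-1.94 13.04  0.04] twist 19.8
```

>>> move_arm(
  increments=[
    [-0.6,4,0,7,2.5],
    [-1.2,8,0,14,2.5],
    [-1.7,11,0,19.8,2.5],
    [-1.9,12.5,0,19.8,2.5],
    [-1.9,12.5,0,19.8,2.5],
  ],
)

```text
t: 13.08
tool_pos: [0.5589, -0.2582, 0.3349]
tool_rot: [-3.141, -0.006, 0.001]
contact_force: [0.8, 0.4, -0.2]
opening: 0.0324
```

```bash
python3 look.py l12
python3 - <<'E'
from h import *
T=get_image('top');d=get_image('wrist')
cv2.imwrite('pics/w12.png',d['image'][:,:,::-1])
E
```

```text
t 13.07 pos [ 0.5589 -0.2582  0.3349] yhead -89.8 tilt 0.001 F [ 0.8  0.4 -0.2] open 0.0324 q6 1.01 q1 -0.55
inc cm [ -6.25 -58.53  20.83] twist -82.9
88 37
```

View pics/l12.png

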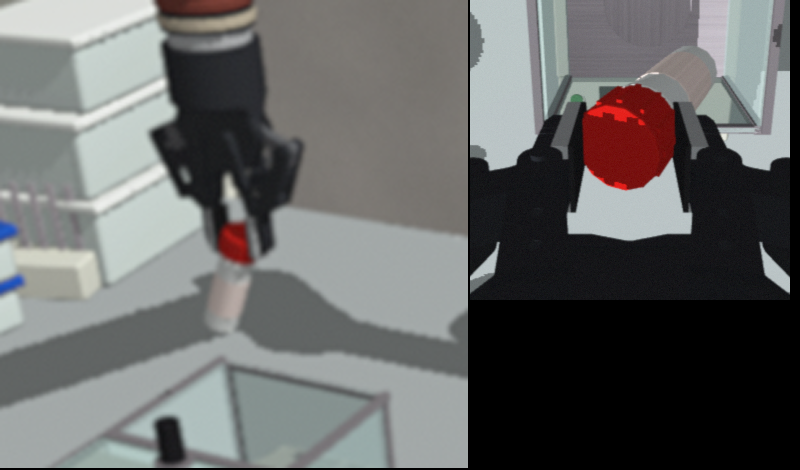

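View pics/w12.png

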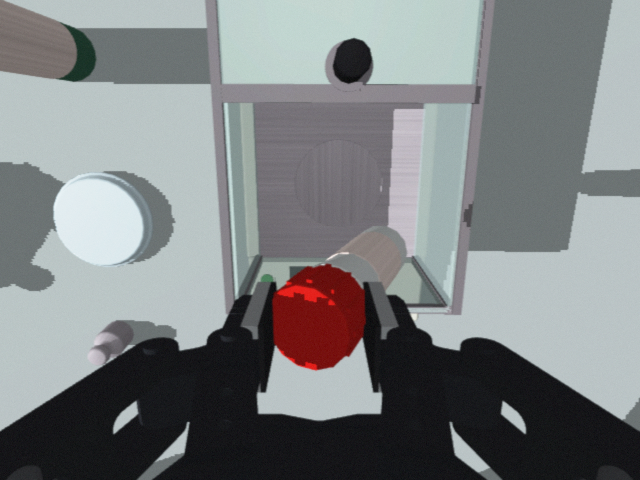

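>>> move_arm(
  increments=[
    [0,0,4,0,2.5],
    [0,0,9,0,2.5],
    [0,0,12.5,0,2.5],
    [0,1.5,12.8,0,2.5],
    [0,3.5,12.8,0,2.5],
  ],
  newtons=30,
)

```text
t: 13.9
tool_pos: [0.5597, -0.294, 0.209]
tool_rot: [3.14, 0.007, 0.003]
contact_force: [0.4, -0.0, -0.0]
opening: 0.0326
```

```bash
python3 look.py l13
```

```text
t 13.90 pos [ 0.5597 -0.294   0.209 ] yhead -89.7 tilt 0.002 F [ 0.4 -0.  -0. ] open 0.0326 q6 0.96 q1 -0.60
inc cm [ -6.3  -62.14   8.09] twist -82.8
83 87
```

View pics/l13.png

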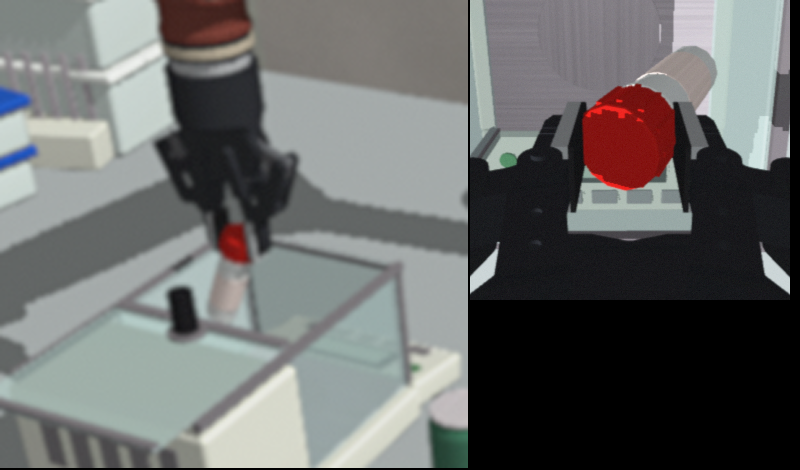

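>>> move_arm(
  increments=[
    [0,0.7,0,0,2.5],
    [0,1.2,0,0,2.5],
    [0,1.6,0,0,2.5],
    [0,1.9,0,0,2.5],
  ],
)

```text
t: 14.5
tool_pos: [0.5591, -0.3121, 0.2072]
tool_rot: [-3.142, -0.005, 0.0]
contact_force: [-0.9, 0.1, -1.1]
opening: 0.0329
```

>>> move_arm(
  increments=[
    [0,0.3,0,0,2.5],
    [0,0.6,0,0,2.5],
  ],
)

```text
t: 14.75
tool_pos: [0.5594, -0.3156, 0.2075]
tool_rot: [-3.135, -0.006, -0.0]
contact_force: [-0.1, 10.7, 5.7]
opening: 0.0324
```

>>> move_arm(
  increments=[
    [0,0.2,0,0,2.5],
    [0,0.2,0,0,2.5],
  ],
  newtons=20,
)

```text
t: 15.0
tool_pos: [0.5597, -0.3162, 0.2078]
tool_rot: [-3.133, -0.007, -0.0]
contact_force: [0.1, 12.8, 5.7]
opening: 0.0323
```

```bash
python3 look.py l14
```

```text
t 15.00 pos [ 0.5597 -0.3162  0.2078] yhead -89.7 tilt 0.009 F [ 0.1 12.8  5.7] open 0.0323 q6 0.93 q1 -0.63
inc cm [ -6.27 -64.28   8.65] twist -82.8
75 86
```

View pics/l14.png

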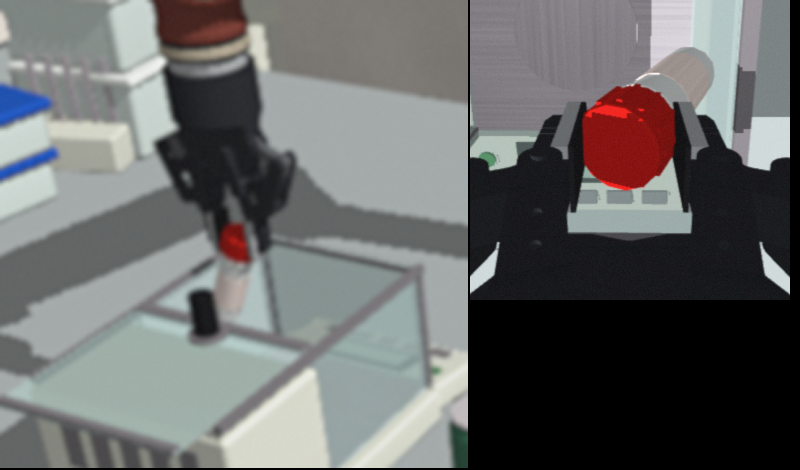

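>>> move_arm(
  increments=[
    [0,0.3,-0.1,0,2.5],
    [0,0.4,-0.2,0,2.5],
  ],
)

```text
t: 15.35
tool_pos: [0.5586, -0.3207, 0.2071]
tool_rot: [-3.133, -0.007, 0.004]
contact_force: [0.2, 6.8, -4.3]
opening: 0.0325
```

>>> move_arm(
  increments=[
    [0,0.3,-0.1,0,2.5],
    [0,0.3,-0.2,0,2.5],
  ],
)

```text
t: 15.6
tool_pos: [0.5584, -0.3237, 0.2083]
tool_rot: [-3.133, -0.007, 0.006]
contact_force: [1.3, 7.2, -5.4]
opening: 0.0323
```

>>> move_arm(
  increments=[
    [0,0.3,0,0,2.5],
    [0,0.6,0,0,2.5],
    [0,0.9,0,0,2.5],
  ],
)

```text
t: 15.98
tool_pos: [0.5592, -0.336, 0.2112]
tool_rot: [-3.141, -0.006, 0.0]
contact_force: [0.3, 1.6, -0.3]
opening: 0.0318
```

```bash
python3 look.py l15
```

```text
t 15.97 pos [ 0.5592 -0.336   0.2112] yhead -89.8 tilt 0.000 F [ 0.3  1.6 -0.3] open 0.0318 q6 0.91 q1 -0.66
inc cm [ -6.28 -66.32   8.43] twist -82.9
68 83
```

View pics/l15.png

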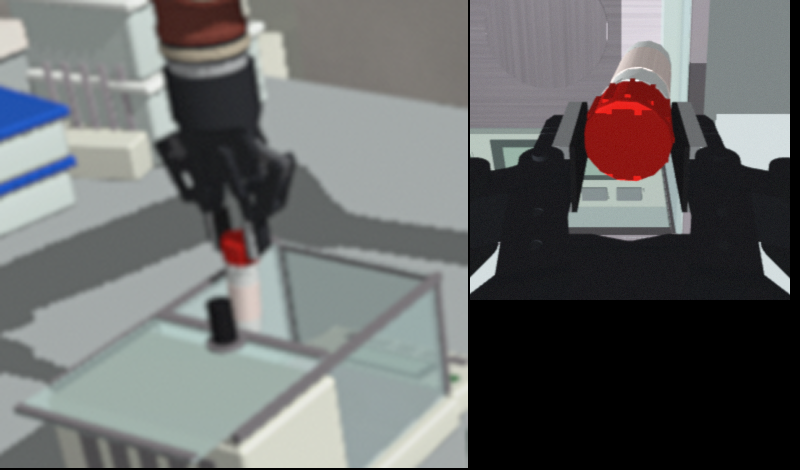

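>>> move_arm(
  increments=[
    [0,0.3,0,0,2.5],
    [0,0.6,0,0,2.5],
    [0,0.8,0,0,2.5],
  ],
)

```text
t: 16.45
tool_pos: [0.5593, -0.3437, 0.2114]
tool_rot: [-3.14, -0.005, -0.0]
contact_force: [0.3, 4.9, 1.0]
opening: 0.031
```

```bash
python3 look.py l16;python3 - <<'E'
from h import *
d=get_image('wrist')
cv2.imwrite('pics/w16.png',cv2.resize(np.ascontiguousarray(d['image'][200:400,230:450,::-1]),None,fx=3,fy=3,interpolation=2))
E
```

```text
t 16.45 pos [ 0.5593 -0.3437  0.2114] yhead -89.8 tilt 0.001 F [0.3 4.9 1. ] open 0.0310 q6 0.90 q1 -0.66
inc cm [ -6.31 -67.09   8.52] twist -82.9
65 83
```

View pics/w16.png

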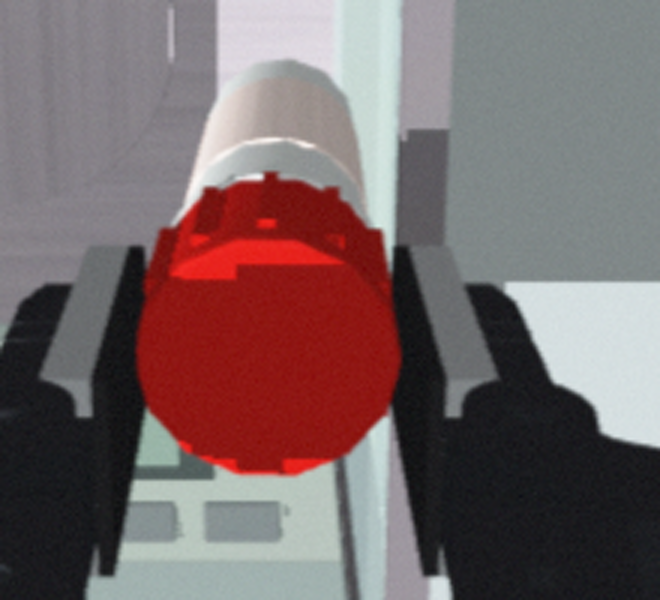

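View pics/l16.png

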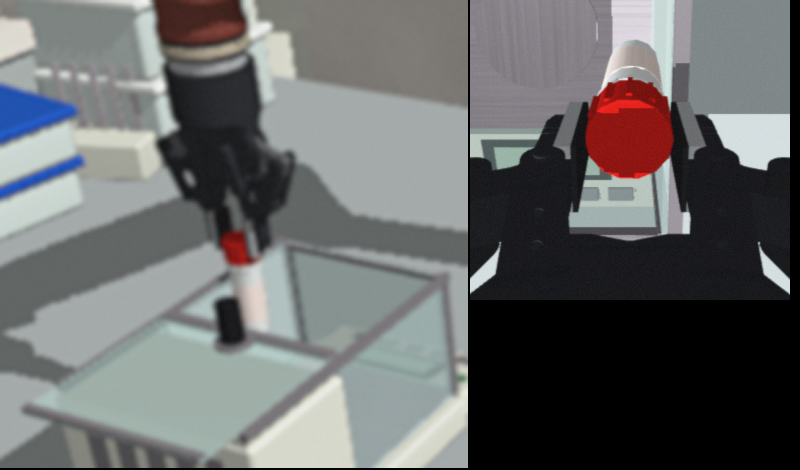

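```bash
python3 tilt.py 320 318.3 323.5 243; python3 -c "
from h import *
d=get_image('wrist');o=sensors.get_obs()
R=Ro.from_rotvec(o['tool_rot']).as_matrix()
for y in(-.001,0,.001):
  for z in (-.005,.09): print(y,z,P(d,R@[0,y,z]+o['tool_pos']).round(1))
print('vpx',P(d,np.array(o['tool_pos'])+[0,0,-100]))"
```

```text
capy,capz(tool) 0.0004 0.0061 tilt_y -1.3 tilt_x 0.6 deg 2.2737367544323206e-13 [array([ 0.5592, -0.3443,  0.2051]), array([ 0.5582, -0.3464,  0.1102])]
-0.001 -0.005 [[315.9 334.2]]
-0.001 0.09 [[317.4 247.1]]
0 -0.005 [[318.9 334.2]]
0 0.09 [[319.2 247.1]]
0.001 -0.005 [[321.9 334.2]]
0.001 0.09 [[321.  247.1]]
vpx [[319.62144041 120.06213206]]
```

>>> move_arm(
  increments=[
    [0,-0.5,0,0,2.5],
    [0.2,-2.5,0,0,2.5],
    [0.4,-4.8,0,0,2.5],
    [0.5,-6.9,0,0,2.5],
    [0.5,-6.95,0,0,2.5],
  ],
  newtons=40,
)

```text
t: 17.32
tool_pos: [0.5642, -0.2723, 0.2113]
tool_rot: [3.141, 0.01, 0.0]
contact_force: [1.1, -0.5, -0.4]
opening: 0.0299
```

```bash
python3 look.py l17;python3 - <<'E'
from h import *
inc([.564,-.2745,.160],-90)
d=get_image('wrist')
cv2.imwrite('pics/w17.png',cv2.resize(np.ascontiguousarray(d['image'][150:400,210:460,::-1]),None,fx=2.4,fy=2.4,interpolation=2))
E
```

```text
t 17.32 pos [ 0.5642 -0.2723  0.2113] yhead -89.7 tilt 0.000 F [ 1.1 -0.5 -0.4] open 0.0299 q6 1.00 q1 -0.57
inc cm [ -6.66 -59.98   8.42] twist -82.8
90 89
t 17.43 pos [ 0.5641 -0.274   0.2114] yhead -89.7 tilt 0.001 F [-0.8  0.7 -1.5] open 0.0303 q6 1.00 q1 -0.57
inc cm [-0.01  0.05  5.14] twist 0.3
```

View pics/w17.png

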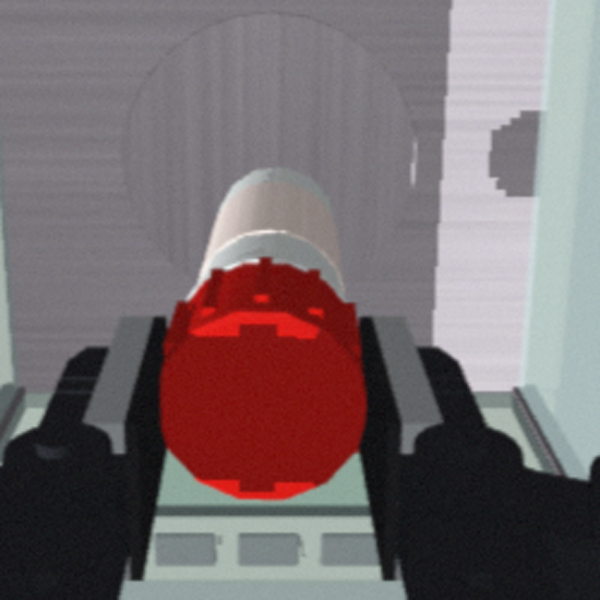

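View pics/l17.png

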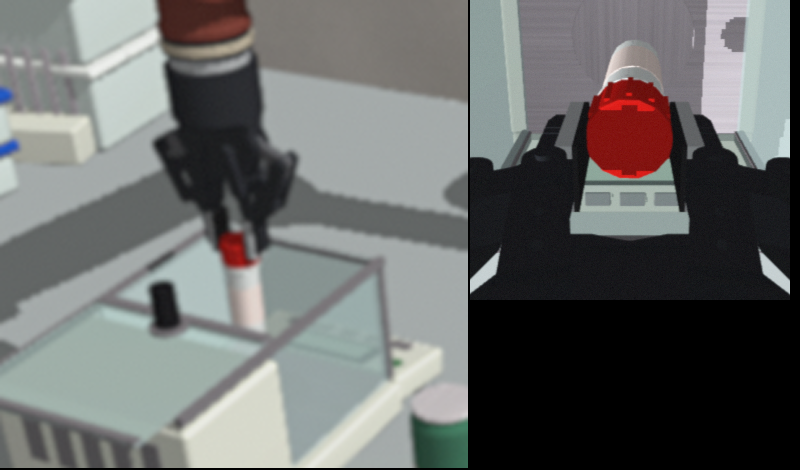

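```bash
python3 -c "
from h import *
d=get_image('wrist')
for u,v in((122,155),(415,155),(270,12)): print(U(d,210+u/2.4,150+v/2.4,.05).round(4))"
```

```text
[ 0.566  -0.2321  0.05  ]
[ 0.5663 -0.3209  0.05  ]
[ 0.6088 -0.2767  0.05  ]
```

>>> move_arm(
  increments=[
    [0,0,1.5,0,2.5],
    [0,0,3.5,0,2.5],
    [0,0,5,0,2.5],
    [0,0,5.3,0,2.5],
  ],
)

```text
t: 18.02
tool_pos: [0.5627, -0.2739, 0.1553]
tool_rot: [-3.139, -0.005, 0.006]
contact_force: [1.2, -0.2, -1.0]
opening: 0.03
```

>>> move_arm(
  increments=[
    [0.1,0.1,0.2,0,2.5],
    [0.1,0.1,0.4,0,2.5],
  ],
  newtons=20,
)

```text
t: 18.27
tool_pos: [0.5655, -0.2759, 0.155]
tool_rot: [3.141, 0.005, 0.002]
contact_force: [-0.2, 1.3, 0.4]
opening: 0.0302
```

>>> move_arm(
  increments=[
    [0,0,0.15,0,2.5],
    [0,0,0.3,0,2.5],
  ],
)

```text
t: 18.52
tool_pos: [0.5651, -0.2756, 0.1516]
tool_rot: [3.141, 0.005, 0.001]
contact_force: [-0.7, 1.0, -1.4]
opening: 0.0302
```

>>> move_arm(
  increments=[
    [0,0,0.15,0,2.5],
    [0,0,0.3,0,2.5],
  ],
)

```text
t: 18.77
tool_pos: [0.565, -0.2754, 0.1482]
tool_rot: [3.142, 0.005, 0.0]
contact_force: [-0.1, -0.6, -0.2]
opening: 0.0305
```

```bash
python3 look.py l18
```

```text
t 18.77 pos [ 0.565  -0.2754  0.1482] yhead -89.8 tilt 0.000 F [-0.1 -0.6 -0.2] open 0.0305 q6 1.00 q1 -0.57
inc cm [ -6.89 -60.27   2.11] twist -82.9
92 114
```

View pics/l18.png

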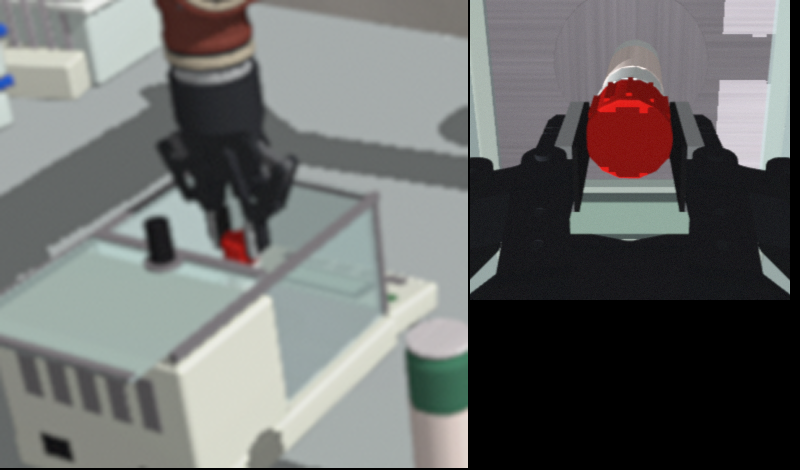

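Not in contact yet, so I'll keep lowering in small steps.

>>> move_arm(
  increments=[
    [0,0,0.15,0,2.5],
    [0,0,0.25,0,2.5],
  ],
)

```text
t: 19.12
tool_pos: [0.5654, -0.2756, 0.1465]
tool_rot: [3.141, 0.005, 0.002]
contact_force: [-0.6, 0.2, 4.7]
opening: 0.0303
```

>>> move_arm(
  increments=[
    [0,0,0.15,0,2.5],
    [0,0,0.15,0,2.5],
  ],
)

```text
t: 19.38
tool_pos: [0.5657, -0.2757, 0.1456]
tool_rot: [3.141, 0.005, 0.003]
contact_force: [-0.9, 1.5, 7.1]
opening: 0.0301
```

>>> move_arm(
  increments=[
    [0,0,-0.1,0,2.5],
    [0,0,-0.2,0,2.5],
    [0,0,-0.2,0,2.5],
  ],
)

```text
t: 19.75
tool_pos: [0.5651, -0.2756, 0.1465]
tool_rot: [3.141, 0.005, 0.001]
contact_force: [-0.2, 0.6, 4.2]
opening: 0.0302
```

>>> move_arm(
  increments=[
    [0,0,-0.12,0,2.5],
    [0,0,-0.12,0,3.1],
    [0,0,-0.12,0,3.3],
    [0,0,-0.12,0,3.5],
    [0,0,-0.12,0,4.0],
  ],
)

```text
t: 20.38
tool_pos: [0.5647, -0.2753, 0.1469]
tool_rot: [-3.141, -0.005, 0.001]
contact_force: [-1.1, 0.2, -0.7]
opening: 0.04
```

```bash
python3 look.py l19
python3 - <<'E'
from h import *
d=get_image('wrist')
cv2.imwrite('pics/w19.png',cv2.resize(np.ascontiguousarray(d['image'][150:400,210:460,::-1]),None,fx=2.4,fy=2.4,interpolation=2))
E
```

```text
t 20.38 pos [ 0.5647 -0.2753  0.1469] yhead -89.8 tilt 0.001 F [-1.1  0.2 -0.7] open 0.0400 q6 1.00 q1 -0.57
inc cm [ -6.86 -60.26   2.02] twist -82.9
92 114
```

View pics/w19.png

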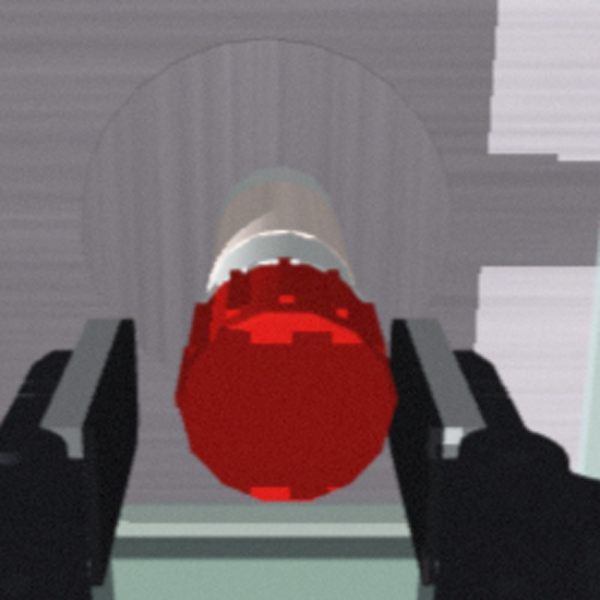

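View pics/l19.png

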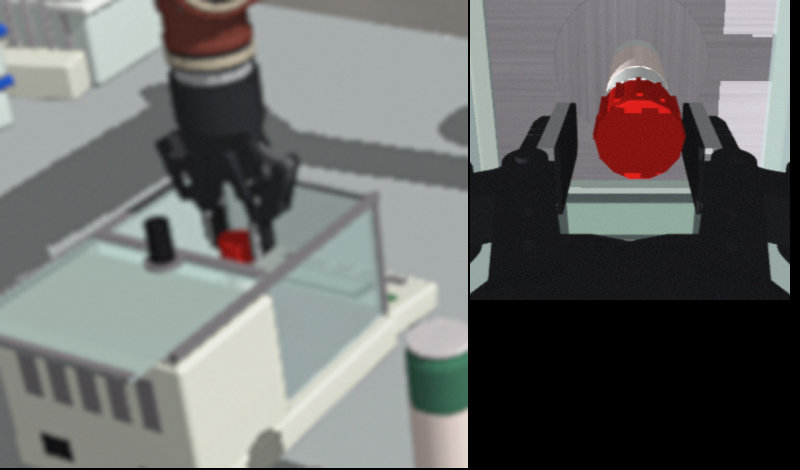

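>>> move_arm(
  increments=[
    [0,0,0,0,4.6],
    [0,0.3,0,0,5.4],
    [0,0.3,0,0,5.4],
  ],
)

```text
t: 20.9
tool_pos: [0.565, -0.2787, 0.1474]
tool_rot: [3.141, 0.005, 0.0]
contact_force: [0.5, 0.8, -0.5]
opening: 0.054
```

```bash
python3 look.py l20
```

```text
t 20.90 pos [ 0.565  -0.2787  0.1474] yhead -89.8 tilt 0.000 F [ 0.5  0.8 -0.5] open 0.0540 q6 0.99 q1 -0.58
inc cm [ -6.9  -60.59   2.04] twist -82.9
91 114
```

View pics/l20.png

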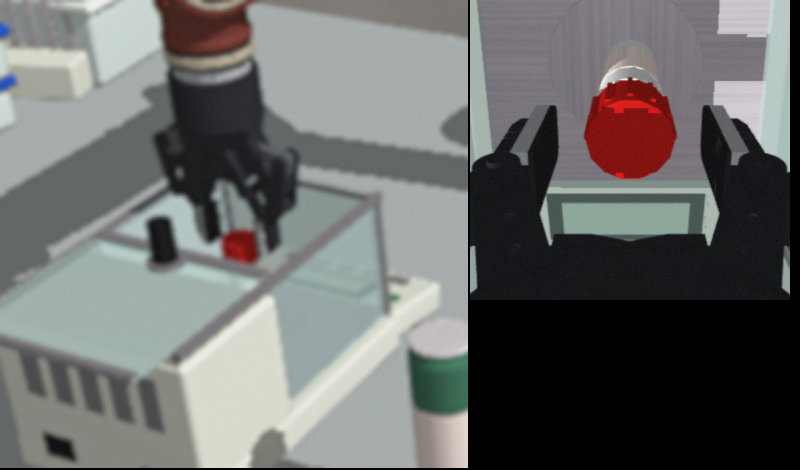

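Free and centred between the pads. I'll rise straight up.

>>> move_arm(
  increments=[
    [0,0,-1.5,0,5.4],
    [0,0,-4,0,5.4],
    [0,0,-8,0,5.4],
    [0,0,-13,0,3],
    [0,0,-15.5,0,0],
  ],
)

```text
t: 21.62
tool_pos: [0.5659, -0.279, 0.308]
tool_rot: [3.138, 0.005, 0.009]
contact_force: [0.3, -0.1, -0.7]
opening: 0.0182
```

Run:
```python
from h import *
inc([.700,-.2765,.300],-90)
d=get_image('wrist')
import pickle;pickle.dump(d,open('w21.pkl','wb'))
cv2.imwrite('pics/w21.png',d['image'][:,:,::-1])
```

```text
t 21.62 pos [ 0.5659 -0.279   0.308 ] yhead -89.8 tilt 0.007 F [ 0.3 -0.1 -0.7] open 0.0182 q6 0.99 q1 -0.58
inc cm [13.4  -0.2   0.88] twist 0.2
```

View pics/w21.png

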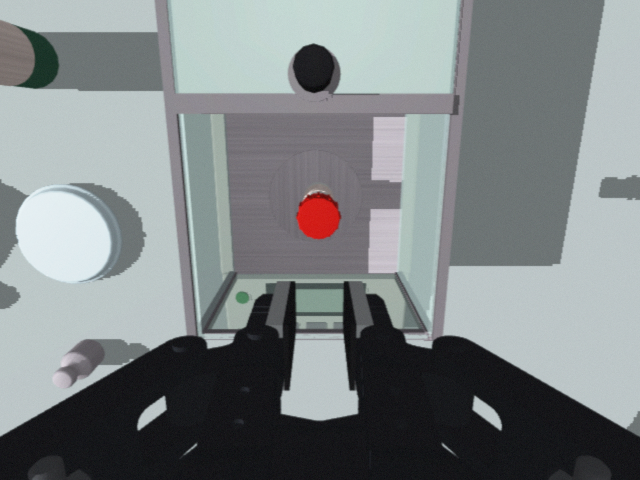

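```bash
python3 -c "
from h import *
import pickle;d=pickle.load(open('w21.pkl','rb'))
print(U(d,319,218,.145).round(4),U(d,316,196,.05).round(4),U(d,314,65,.21).round(4))"
```

```text
[ 0.5659 -0.2794  0.145 ] [ 0.5653 -0.2768  0.05  ] [ 0.662  -0.2764  0.21  ]
```

>>> move_arm(
  increments=[
    [4,-0.1,0,0,0],
    [9,-0.2,0,0,0],
    [13.5,-0.2,0,0,0],
    [14,-0.2,3,0,0],
    [14,-0.2,7,0,0],
  ],
)

```text
t: 22.3
tool_pos: [0.7064, -0.276, 0.2328]
tool_rot: [3.14, 0.007, 0.004]
contact_force: [0.6, 1.0, 0.2]
opening: -0.0002
```

```bash
python3 look.py l22; python3 -c "
from h import *
inc([.525,-.276,.197],-90)"
```

```text
t 22.30 pos [ 0.7064 -0.276   0.2328] yhead -89.8 tilt 0.003 F [0.6 1.  0.2] open -0.0002 q6 1.10 q1 -0.47
inc cm [-21.01 -60.4   10.45] twist -82.9
44 108
t 22.40 pos [ 0.7025 -0.2745  0.225 ] yhead -89.8 tilt 0.012 F [ 0.  -0.5 -1.5] open 0.0001 q6 1.10 q1 -0.47
inc cm [-17.72   0.1    2.98] twist 0.2
```

View pics/l22.png

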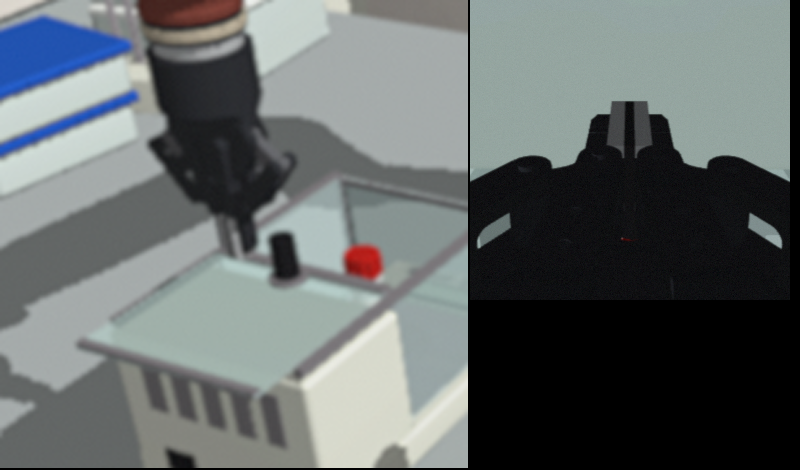

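>>> move_arm(
  increments=[
    [0,-0.1,1.5,0,0],
    [0,-0.1,3.0,0,0],
    [0,-0.1,3.2,0,0],
  ],
)

```text
t: 22.78
tool_pos: [0.7045, -0.2749, 0.1995]
tool_rot: [-3.141, -0.005, 0.002]
contact_force: [-0.1, -0.0, 0.6]
opening: 0.0003
```

>>> move_arm(
  increments=[
    [-1.5,0.1,0.2,0,0],
    [-3.5,0.1,0.2,0,0],
    [-6,0.1,0.2,0,0],
    [-8.5,0.1,0.2,0,0],
    [-11,0.1,0.2,0,0],
  ],
)

```text
t: 23.4
tool_pos: [0.595, -0.2766, 0.1995]
tool_rot: [3.141, 0.005, 0.004]
contact_force: [2.2, -0.5, 0.6]
opening: -0.0
```

>>> move_arm(
  increments=[
    [-2,0,0,0,0],
    [-3.8,0,0,0,0],
    [-5,0,0,0,0],
    [-5.8,0,0,0,0],
    [-6.2,0,0,0,0],
  ],
)

```text
t: 24.02
tool_pos: [0.5331, -0.2768, 0.1992]
tool_rot: [3.141, 0.005, 0.002]
contact_force: [2.0, -0.8, 0.7]
opening: 0.0004
```

```bash
python3 look.py l23
```

```text
t 24.02 pos [ 0.5331 -0.2768  0.1992] yhead -89.8 tilt 0.002 F [ 2.  -0.8  0.7] open 0.0004 q6 0.96 q1 -0.60
inc cm [ -3.72 -60.4    7.17] twist -82.9
97 88
```

View pics/l23.png

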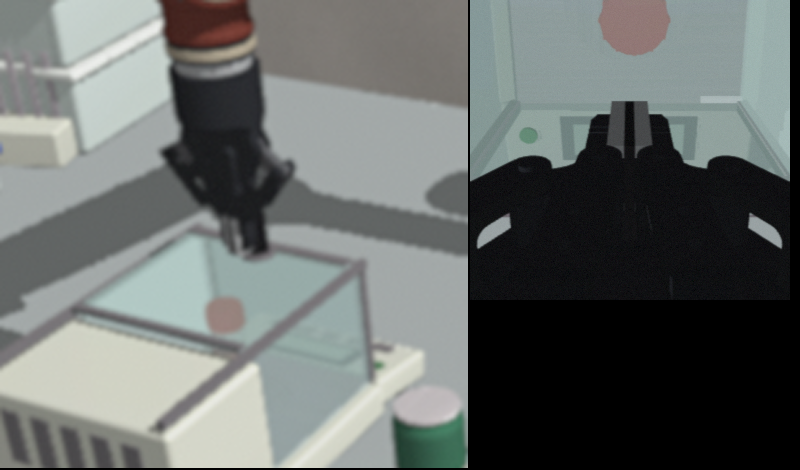

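Nearly shut, with about 8 mm to go. I'll push gently until it reaches the stop.

>>> move_arm(
  increments=[
    [-0.3,0,0,0,0],
    [-0.5,0,0,0,0],
    [-0.7,0,0,0,0],
  ],
)

```text
t: 24.5
tool_pos: [0.526, -0.2766, 0.1985]
tool_rot: [3.141, 0.006, 0.0]
contact_force: [2.4, -1.0, 1.0]
opening: 0.0001
```

>>> move_arm(
  increments=[
    [-0.2,0,0,0,0],
    [-0.3,0,0,0,0],
  ],
)

```text
t: 24.75
tool_pos: [0.5236, -0.2766, 0.1985]
tool_rot: [3.141, 0.005, 0.004]
contact_force: [6.1, -1.1, -0.0]
opening: 0.0
```

>>> move_arm(
  increments=[
    [-0.15,0,0,0,0],
    [-0.15,0,0,0,0],
  ],
)

```text
t: 25.0
tool_pos: [0.5235, -0.2767, 0.1986]
tool_rot: [3.141, 0.006, 0.01]
contact_force: [11.2, -0.8, -3.2]
opening: 0.0002
```

Stop reached: position holds while the force rises. I'll back off and lift away.

>>> move_arm(
  increments=[
    [1.2,0,0,0,0],
    [2.0,0,-1.5,0,0],
    [2.0,0,-5,0,0],
    [0,0,-10,0,0],
    [-6,0,-11,0,0],
  ],
)

```text
t: 25.62
tool_pos: [0.4631, -0.2779, 0.3145]
tool_rot: [3.136, 0.009, 0.009]
contact_force: [-0.8, 0.1, 0.9]
opening: 0.0
```

>>> move_arm(
  increments=[
    [-4,-4,0,0,0],
    [-6,-9,0,0,0],
    [-8,-14,0,0,0],
    [-8,-18,0,0,0],
    [-8,-18,0,0,0],
  ],
)

```text
t: 26.25
tool_pos: [0.3808, -0.0954, 0.3099]
tool_rot: [3.141, 0.011, 0.003]
contact_force: [0.3, -0.5, -0.4]
opening: -0.0
```

Run:
```python
from h import *
inc([.56,-.27,.3],-90)
T=get_image('top');S=get_image('scene')
cv2.imwrite('pics/t24.png',T['image'][:,:,::-1])
cv2.imwrite('pics/s24.png',cv2.resize(np.ascontiguousarray(S['image'][150:330,70:290,::-1]),None,fx=3,fy=3,interpolation=2))
cv2.imwrite('pics/s25.png',cv2.resize(np.ascontiguousarray(S['image'][200:360,250:500,::-1]),None,fx=3,fy=3,interpolation=2))
cv2.imwrite('pics/t25.png',cv2.resize(np.ascontiguousarray(T['image'][110:310,400:550,::-1]),None,fx=3,fy=3,interpolation=2))
```

```text
t 26.25 pos [ 0.3808 -0.0954  0.3099] yhead -89.6 tilt 0.002 F [ 0.3 -0.5 -0.4] open -0.0000 q6 1.13 q1 -0.44
inc cm [17.79 17.59  1.04] twist 0.4
```

View pics/t24.png

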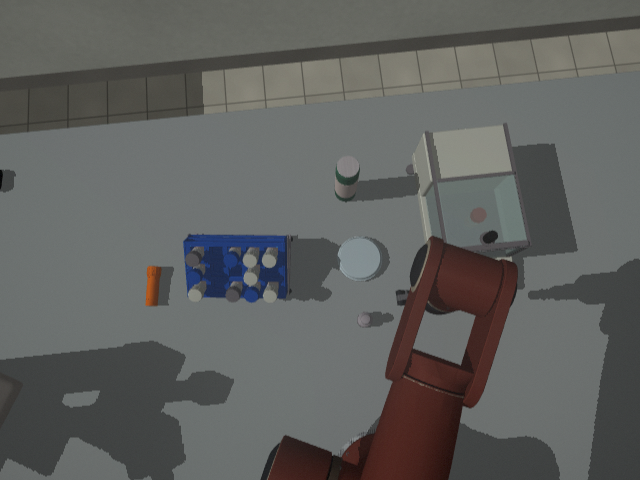

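View pics/s24.png

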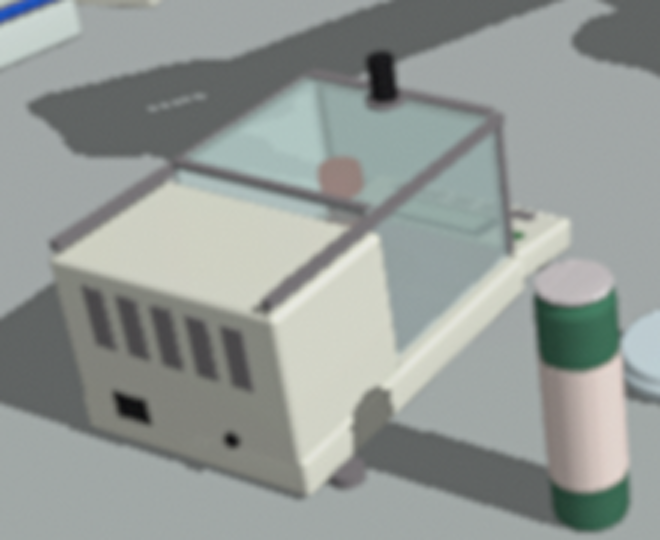

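View pics/s25.png

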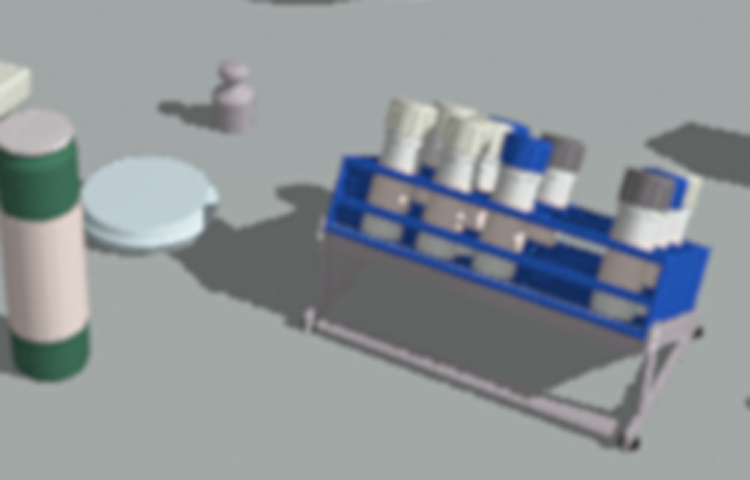

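View pics/t25.png

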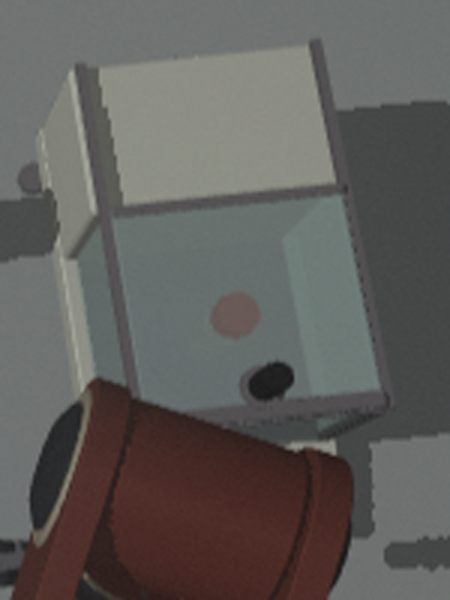

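```bash
python3 -c "
from station import order
print(order.finish_job())"
```

```text
the job is handed in; nothing more can be done
None
```

The red-capped tube is standing upright on the balance pan, let go of, and the cover is shut. I handed the job in at about 26 s.

- **Cover open:** I pushed the knob back until it hit the stop. The arm pressed with up to about 40 N for a moment there. That was with the fingertips, but it was more than I intended.
- **Drawing the tube:** I gripped the cap front and back through the empty cells and drew the tube out along its own axis.
- **Straightening:** The tool can only point straight down, so the tube hung about 23° off vertical in the grip. I straightened it by pressing its foot sideways against the inside of the right glass pane, reading at most about 14 N.
- **Placing:** I lowered it onto the pan, reading at most 7 N, released it, and pushed the cover shut to its stop.

**Last checks:**
- **Tube position:** A wrist picture taken with the cover still open put the cap top at (0.566, -0.279) and the pan centre at (0.565, -0.277), about 3 mm apart. After the cover was shut I only saw the tube through the glass, where it was still standing.
- **Cover:** At the stop the knob held its position while the force rose from 6 to 11 N. That puts it within a millimetre or two of the fully shut position.
- **Everything else:** By eye, the other ten tubes, the duster, the weight, the wafer box and the orange look-alike are where they were. I did not measure their shifts in mm.
- **Measurement disagreement:** My estimates of the pan centre differed by about 3 mm between pictures, well inside the 22 mm tolerance.

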